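# Drive a bearing cup square into a mixer gearbox

### The job

Pick up the white nylon drift and use it to knock the bearing cup fully home in the green gearbox housing, down flat on the brass shim ring, pressing its rim down on alternate sides, high side first, so that it goes in square and never cocks steeply. Then stand the white drift back upright on the bench, clear of the housing. Leave the dark steel drift where it is, and let only the nylon drift touch the cup.

Things in the scene. Friction and masses are not known exactly. Their poses are not given: they have to be found in the camera images.
- housing: Green gearbox housing, bolted down, any yaw: 108 mm round body, 150 x 130 mm foot, shaft stub reaching 147 mm to its -x, top 64 mm up. Origin: on the bench, on the vertical bore's axis. A flat brass shim ring (76 mm across) lies on its top face; the shim's top is 70 mm above the origin. Cup home = flange flat on the shim. Once the flange's low side meets it, pressing the high side closes the gap.
- cup: Steel bearing cup started in the bore: flange 84 mm across, 50 mm hole, raised rim 6 mm wide at its edge, 10 mm above the origin. Origin: on its axis, flange underside; z up its axis (leans to low side). Starts 12-16 mm above the shim, cocked 3-6 deg any way. Stiff (5-15 N), stays put. Pressed on the rim, that side sinks, its centre half as much: 10 mm tips it 7-8 deg. Jams (fail) past 12.5 deg.
- nylon_drift: White nylon drift standing loose on the bench, about 0.12 kg: foot 36 mm in diameter and 40 mm high, above it a grip 26 mm in diameter and 55 mm long (95 mm in all). Origin: centre of its underside, the end that presses; z up along it. Grip the thin part with the fingertips just above the shoulder at 40 mm.
- steel_drift: Dark steel drift of the same shape and size as the nylon one, about 0.4 kg, standing upright on the bench. Not to be used. Origin: centre of its underside.
Mind the look-alikes: they are no part of the job. Leave any purple look-alike of the nylon_drift alone.

How it is judged:
By the outcome, as a careful person would: the job done as asked, in the order asked, and still so for the second after the job is handed in, with the robot touching nothing.
It also fails if it takes over 58 s, if anything falls off the work surface, if the arm or the gripper's body presses on something with over 40 N, if the wrist force passes 120 N, or if a joint passes its speed limit or range.

### The arm

A 6-joint arm with a two-finger parallel gripper is mounted at the origin on the work surface. World frame = base frame: x ahead of the robot, y to its left, z up, the work surface at z = 0. Lengths are in m, angles in rad, forces in N, time in s.
With the tool pointing down it reaches from about 0.3 to 0.875 m from the base axis. Payload 6.4 kg.
Tool frame: the origin (TCP) lies at the very end of the fingers, on their centre line; the grasp point (between the pads) lies tcp_to_grasp behind it (tcp_to_grasp is the distance from the TCP to the grasp point, in m); z points along the fingers, y is the direction in which the jaws open and shut (so a half turn about z gives the same grasp; the last joint's range is limited). The gripper opens to 85 mm and grips with 20 to 120 N. Pads are 22 mm wide; open, the fingers measure 114 mm over their backs; the gripper's body (76 mm by 85 mm) begins 54 mm behind the grasp point. The pads swing forward as they close: fully open they stand 13 mm farther back than shut.
Start: joints at [1.129, 0.181, 1.607, -0, 1.354, -0.206], TCP at [0.134, 0.559, 0.231] pointing down, gripper open.
Joint ranges: [-2.99, 2.99], [-0.89, 2.07], [0.3, 2.58], [-1.14, 4.28], [0, 2.63], [-3.12, 3.12]. Speed limits (rad/s): [2.57, 2.57, 3.01, 3.14, 3.14, 3.14].

### API

Orientations are given as a unit quaternion [w, x, y, z].
In Python, from bench import get_obs, camera, hand_in, tcp_to_grasp gives the robot as it stands.
- The arm moves only by the shell command python3 -m inch 'ROWS' [OPENING]. ROWS is JSON, a list of rows, each an object with "delta_pos": the shift along the tool's x, y, z in cm, a list of three; "rotation": the turn, a rotation vector about the tool's x, y, z in rad, a list of three. In form: [{"delta_pos": [x, y, z], "rotation": [rx, ry, rz]}, ...]. A call has 1 to 10 rows; each row shifts and turns the commanded pose from where the row before left it, along the tool's axes as they then stand; what a row does not reach is not made up. A row lasts 1/10 s, in which the tool goes at most 50 mm and 8.59 degrees, less where a joint would pass 70% of its speed; a pose out of reach is approached as far as the arm can. A call is refused whole if a number of a shift passes 5 or a number of a turn 0.15, either way. A call with a gripper value outside its range is refused whole. OPENING is the finger opening in cm, from 0 to 8.54, set as the call begins (- or left out, the last holds). The fingers move at their own pace and stop on an object; the grip force is fixed at half the most. Time passes only in rows, so rows that do not move let the fingers close. It gives the time, the measured TCP pose, the force and the opening at its end, in the units of the state.
- get_obs(): the state, without advancing time (a new reading comes with each control period).
- camera(name): name is "scene" or "side" or "wrist"; returns a dict with "color" (480x640x3 uint8, red, green, blue), "vfov" (degrees; the focal length in pixels is half the picture's height over the tangent of half this angle, whatever the lens; pixels are square), "cx", "cy" (the principal point, pixels), "eye" and "orientation" of the camera in the world; the wrist camera has in their place "T_tool_cam" (4x4, takes a point from camera to tool coordinates, whose origin is the TCP and whose axes are the flange's). Camera axes: x right, y down, z forward; pixel columns grow to the right and rows downward; lengths in m; the calibration is good to about 2 mm. A picture is of the moment at which its call begins: read the wrist's pose just before it. There is no depth.
- hand_in(): hands the job in, once; it reports no verdict.
The state is a dict: "time_s": time; "q": joint angles; "dq": joint speeds; "joint_efforts": joint torques, N m; "eef_pos": TCP position; "eef_rot": TCP orientation; "wrist_force": force on the tool from outside, world axes, zero at the start; "torque": the same for the moment, N m; "opening": opening from 0.0 (shut) to 1.0 (fully open).
Only numpy, scipy, OpenCV 4.12 (cv2) and the standard library are available. Lean on these libraries where they do the work, as an engineer would, in place of code of your own. Each camera call takes 0.05 s, during which the arm holds its last target.

## Working session

There is one attempt and no reset: what is moved stays moved. The work goes in short steps, Python scripts to look and compute and a shell command to move; the robot and the scene stay as the last step left them, time stands still between calls to the robot, and variables do not carry over. Pictures are saved under pics/ and viewed, and the job is handed in when it is done.

```bash
mkdir -p pics; ls; python3 - <<'E'
from bench import get_obs, camera, tcp_to_grasp
import cv2
print(tcp_to_grasp, get_obs())
for n in ("scene","side","wrist"):
    c=camera(n); cv2.imwrite(f"pics/{n}0.png",c["color"][:,:,::-1])
    print(n,{k:v for k,v in c.items() if k!="color"})
E
```

```text
pics
0.0187 {'time_s': 0.0, 'q': array([ 1.12868247e+00,  1.81537679e-01,  1.60803727e+00, -2.06756863e-05,
        1.35383786e+00, -2.06339974e-01]), 'dq': array([ 0.00048712, -0.00070393,  0.00105701, -0.00069106,  0.00083151,
        0.0006523 ]), 'joint_efforts': array([-3.04255582e-04, -4.44862890e+01, -3.51333797e+01, -2.46311065e-04,
        9.27161775e-03,  6.50989705e-06]), 'eef_pos': array([0.13407554, 0.55855339, 0.23037193]), 'eef_rot': array([-2.80361163e-04,  1.17611810e-01,  9.93059230e-01, -8.65874968e-04]), 'wrist_force': array([ 0.15964038,  0.29956081, -0.34671307]), 'torque': array([-0.0158245 ,  0.0271212 , -0.03125493]), 'opening': 1.0001157745115423}
scene {'vfov': 51.30832029307685, 'cx': 316.9331660180653, 'cy': 242.4022751646365, 'eye': array([1.01986752, 0.01408535, 0.94397623]), 'orientation': array([-0.16053749,  0.59194932,  0.76445427, -0.19857843])}
side {'vfov': 56.92738820695435, 'cx': 320.65689264634625, 'cy': 235.29541543508623, 'eye': array([0.12585397, 0.2989718 , 0.49337464]), 'orientation': array([ 0.17501616, -0.33546574,  0.82622935, -0.41734535])}
wrist {'vfov': 63.61396835200119, 'cx': 319.32059172873244, 'cy': 230.79505795058478, 'T_tool_cam': array([[ 1.64971656e-03, -9.50715400e-01, -3.10060490e-01,
         7.91902100e-02],
       [ 9.99995849e-01,  8.35971934e-04,  2.75732753e-03,
        -6.45100025e-05],
       [-2.36223187e-03, -3.10063752e-01,  9.50712832e-01,
        -1.41506817e-01],
       [ 0.00000000e+00,  0.00000000e+00,  0.00000000e+00,
         1.00000000e+00]])}
```

View pics/scene0.png

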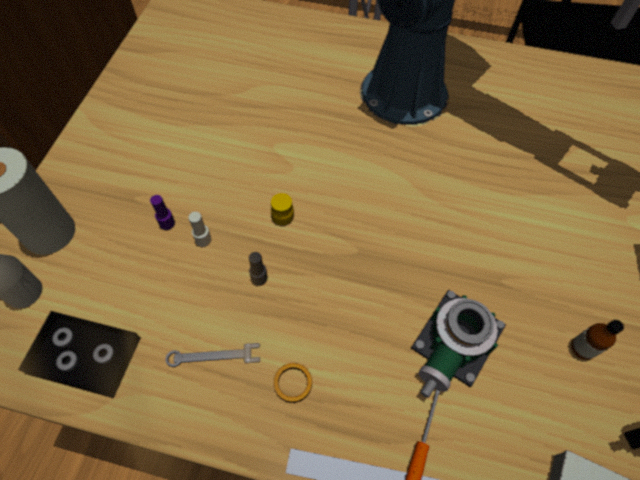

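View pics/side0.png

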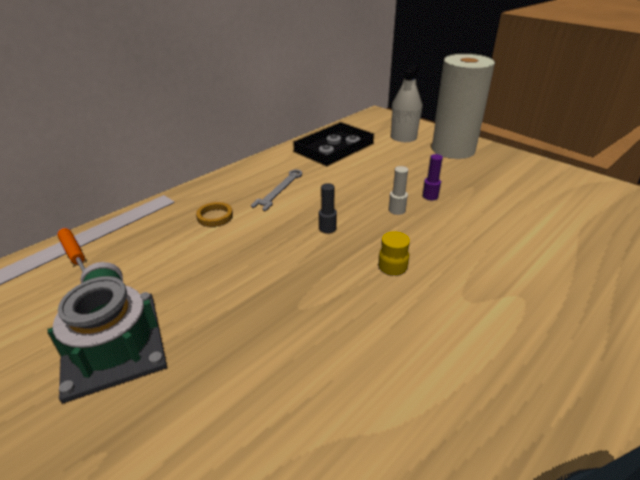

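View pics/wrist0.png

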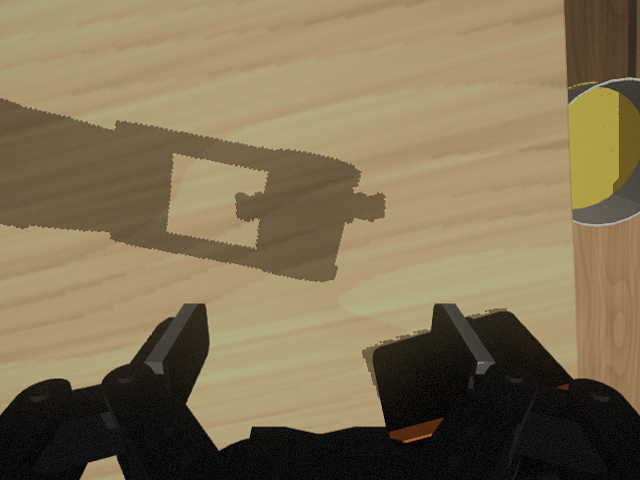

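The scene view shows the white drift at (200,230), purple look-alike at (162,213), steel drift at (257,268) and the housing with its cup at (465,325). In the side view the white drift is at (398,190) and the housing at (100,315). Next come the helpers and a coarse triangulation.

```bash
cat > h.py <<'E'
import numpy as np, cv2
from scipy.spatial.transform import Rotation as R
from bench import get_obs, camera, tcp_to_grasp
def q2R(q): return R.from_quat(np.asarray(q)[[1,2,3,0]]).as_matrix()
class Cam:
    def __init__(s,name,save=None):
        o=get_obs(); c=camera(name); s.img=c["color"]; s.f=240/np.tan(np.radians(c["vfov"]/2)); s.c=np.array([c["cx"],c["cy"]])
        if name=="wrist":
            T=np.array(c["T_tool_cam"]); W=np.eye(4); W[:3,:3]=q2R(o["eef_rot"]); W[:3,3]=o["eef_pos"]; M=W@T
            s.Rm=M[:3,:3]; s.eye=M[:3,3]
        else: s.Rm=q2R(c["orientation"]); s.eye=np.array(c["eye"])
        if save: cv2.imwrite(save,s.img[:,:,::-1])
    def ray(s,uv):
        uv=np.atleast_2d(np.asarray(uv,float)); d=np.c_[(uv-s.c)/s.f,np.ones(len(uv))]@s.Rm.T
        return d/np.linalg.norm(d,axis=1)[:,None]
    def plane(s,uv,z):
        d=s.ray(uv); return s.eye+d*((z-s.eye[2])/d[:,2])[:,None]
    def proj(s,P):
        p=(np.atleast_2d(P)-s.eye)@s.Rm; return p[:,:2]/p[:,2:]*s.f+s.c
def tri(cams,uvs):
    A=np.zeros((3,3)); b=np.zeros(3); rs=[]
    for c,u in zip(cams,uvs):
        d=c.ray(u)[0]; P=np.eye(3)-np.outer(d,d); A+=P; b+=P@c.eye; rs.append((P,c.eye))
    x=np.linalg.solve(A,b); return x,[float(np.linalg.norm(P@(x-e))*1000) for P,e in rs]
E
python3 - <<'E'
from h import *
np.set_printoptions(precision=4,suppress=True)
S=Cam("scene");D=Cam("side")
from cv2 import resize
a=S.img[180:300,130:290];b=D.img[130:250,310:470]
e=S.img[280:400,400:520];g=D.img[250:410,30:190]
r=lambda im,w,h:cv2.resize(im[:,:,::-1],(w,h),interpolation=cv2.INTER_NEAREST)
cv2.imwrite("pics/z1.png",np.hstack([r(a,400,300),r(b,400,300)]))
cv2.imwrite("pics/z2.png",np.hstack([r(e,400,400),r(g,400,400)]))
def blob(c,lo,hi,box):
    hsv=cv2.cvtColor(c.img,cv2.COLOR_RGB2HSV); m=cv2.inRange(hsv,lo,hi); k=np.zeros_like(m); x0,y0,x1,y1=box; k[y0:y1,x0:x1]=m[y0:y1,x0:x1]
    n,l,st,ce=cv2.connectedComponentsWithStats(k); i=1+st[1:,4].argmax(); return l==i,st[i],ce[i]
ms,st,ce=blob(S,(0,0,90),(180,45,255),(180,200,220,255)); print(st,ce)
md,st2,ce2=blob(D,(0,0,90),(180,45,255),(380,160,415,220)); print(st2,ce2)
print("white centroid",tri([S,D],[ce,ce2]))
print("housing cup",tri([S,D],[(470,322),(95,300)]))
print("steel",tri([S,D],[(257,268),(328,210)]))
E
```

```text
[189 212  12  11 104] [194.4327 217.125 ]
[391 167  16  47 508] [399.2106 191.4587]
white centroid (array([ 0.5426, -0.3558,  0.0522]), [12.321585529127153, 12.3215855291272])
housing cup (array([0.635 , 0.2114, 0.0836]), [1.4882362580407382, 1.4882362580406874])
steel (array([ 0.6087, -0.2064,  0.0407]), [0.28766731930555534, 0.28766731930559225])
```

```bash
python3 -c "
import cv2;print(cv2.imread('pics/z1.png').shape)"
```

```text
(300, 800, 3)
```

View pics/z1.png

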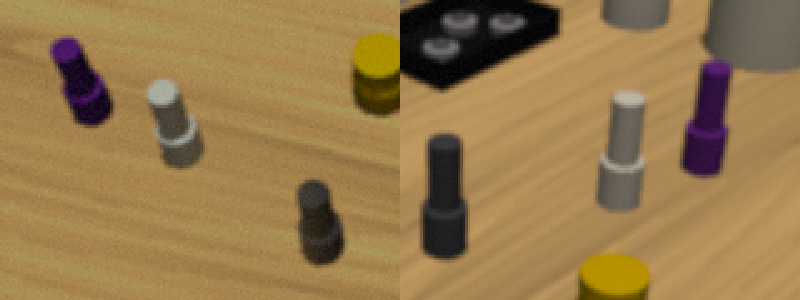

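View pics/z2.png

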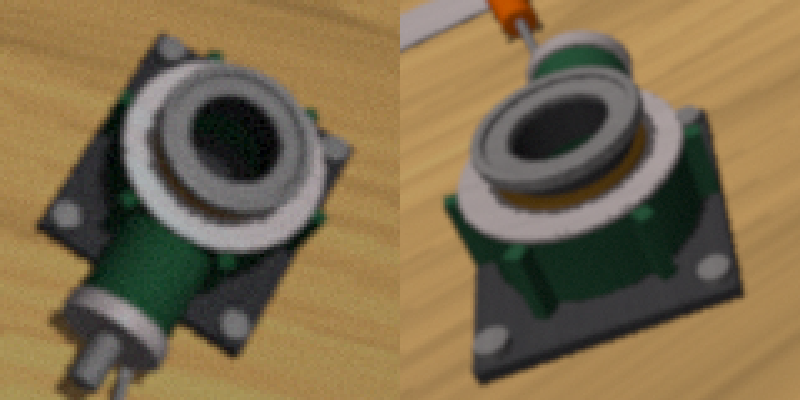

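In z1 the white drift's top face is at about (195.2,216.8) in the scene view and (401.6,169.6) in the side view. Purple stands to its left and steel lower right. z2 shows the cup cocked on the housing, with the stub at lower left in the scene view.

```bash
python3 - <<'E'
from h import *
np.set_printoptions(precision=4,suppress=True)
S=Cam("scene");D=Cam("side")
z=lambda u,v,x0,y0:(u/2.5+x0,v/2.5+y0)
s=lambda u,v:z(u,v,130,180)
d=lambda u,v:z(u-400,v,310,130)
for n,a,b in [("white",s(163,92),d(629,99)),("purple",s(66,48),d(716,69)),("steel",s(313,191),d(444,142)),("yellow top",s(378,55),d(616,270))]:
    x,e=tri([S,D],[a,b]); print(n,x,e)
x,_=tri([S,D],[s(163,92),d(629,99)])
print(S.proj([[x[0],x[1],0]]),D.proj([[x[0],x[1],0]]))
E
```

```text
white [ 0.5518 -0.3508  0.0903] [1.2100900215496508, 1.2100900215496515]
purple [ 0.5322 -0.4429  0.0898] [0.4182308068837975, 0.41823080688387426]
steel [ 0.6086 -0.2051  0.0912] [0.366123590398595, 0.3661235903986017]
yellow top [ 0.4511 -0.2021  0.0571] [2.2432012118901716, 2.243201211890156]
[[203.254  238.6742]] [[396.7319 209.4415]]
```

Heights agree (about 0.090 against 0.095), so the white drift is at (0.552,-0.351). First I'll move to view the housing from above with the wrist camera.

```bash
python3 -m inch '[{"delta_pos":[-4.4,-1.8,-0.3],"rotation":[0,0,0]},{"delta_pos":[-4.4,-1.8,-0.3],"rotation":[0,0,0]},{"delta_pos":[-4.4,-1.8,-0.3],"rotation":[0,0,0]},{"delta_pos":[-4.4,-1.8,-0.3],"rotation":[0,0,0]},{"delta_pos":[-4.4,-1.8,-0.3],"rotation":[0,0,0]},{"delta_pos":[-4.4,-1.8,-0.3],"rotation":[0,0,0]},{"delta_pos":[-4.4,-1.8,-0.3],"rotation":[0,0,0]},{"delta_pos":[-4.4,-1.8,-0.3],"rotation":[0,0,0]},{"delta_pos":[-4.4,-1.8,-0.3],"rotation":[0,0,0]},{"delta_pos":[-4.4,-1.8,-0.3],"rotation":[0,0,0]}]'
python3 -m inch '[{"delta_pos":[-4.5,-1.6,0],"rotation":[0,0,0]},{"delta_pos":[-4.5,-1.6,0],"rotation":[0,0,0]},{"delta_pos":[0,0,0],"rotation":[0,0,0]},{"delta_pos":[0,0,0],"rotation":[0,0,0]},{"delta_pos":[0,0,0],"rotation":[0,0,0]}]'
python3 - <<'E'
from h import *
o=get_obs();print(o["eef_pos"],o["eef_rot"],o["q"],o["time_s"],o["wrist_force"])
c=Cam("wrist","pics/w1.png")
E
```

```text
time_s: 1.35
eef_pos: [0.5215, 0.2799, 0.2616]
eef_rot: [0.0, 0.118, 0.993, 0.0]
wrist_force: [0.2, 0.4, 0.5]
opening: 1.001
time_s: 1.85
eef_pos: [0.5993, 0.2297, 0.261]
eef_rot: [-0.0, 0.117, 0.993, 0.0]
wrist_force: [-0.1, -0.7, 0.0]
opening: 1.001
[0.59928741 0.22974364 0.26104394] [-4.82057667e-04  1.17357075e-01  9.93089665e-01  4.09686861e-05] [ 1.81309648e-01  3.06093368e-01  1.39432730e+00  3.65262614e-04
  1.44206922e+00 -1.15427741e+00] 1.85 [-0.12750675 -0.72004129  0.00560055]
```

View pics/w1.png

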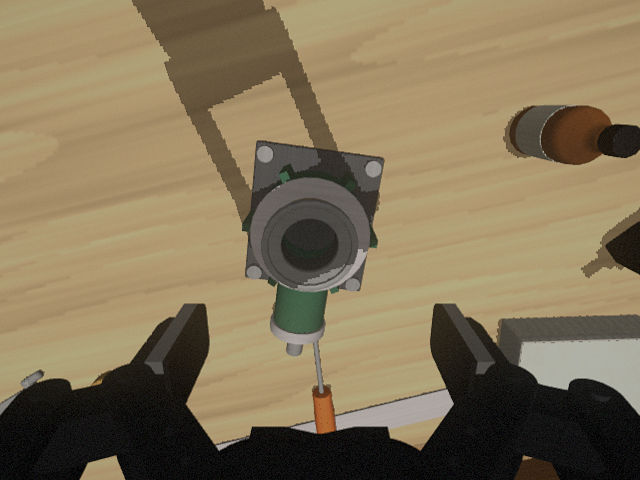

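The wrist view shows the cup at about (310,240), the stub toward the image bottom (world +x), and the foot square. I'll zoom in and take a second view for stereo from the other side.

```bash
python3 -m inch '[{"delta_pos":[-2.5,3.5,0.5],"rotation":[0,0,0]},{"delta_pos":[-2.5,3.5,0.5],"rotation":[0,0,0]},{"delta_pos":[0,0,0],"rotation":[0,0,0]},{"delta_pos":[0,0,0],"rotation":[0,0,0]},{"delta_pos":[0,0,0],"rotation":[0,0,0]}]'
python3 - <<'E'
from h import *
import pickle
c=Cam("wrist","pics/w2.png"); S=Cam("scene"); D=Cam("side")
pickle.dump((c.img,c.f,c.c,c.Rm,c.eye),open("w2.pkl","wb"))
r=lambda im:cv2.resize(im[:,:,::-1],(400,400),interpolation=cv2.INTER_CUBIC)
print(c.proj([0.635,.211,.085]))
u,v=c.proj([0.635,.211,.085])[0].astype(int)
a=cv2.imread("pics/w1.png")[140:340,210:410][:,:,::-1]
cv2.imwrite("pics/z3.png",np.hstack([r(a),r(c.img[v-100:v+100,u-100:u+100])]))
print(u-100,v-100)
E
```

```text
time_s: 2.4
eef_pos: [0.6642, 0.2861, 0.2521]
eef_rot: [0.0, 0.117, 0.993, -0.0]
wrist_force: [0.3, 0.2, -0.0]
opening: 1.001
[[220.07973655 192.76733163]]
120 92
```

View pics/z3.png

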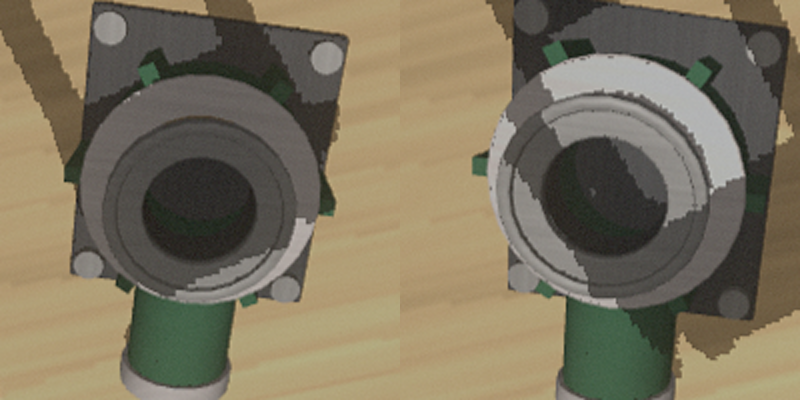

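Shadows of the hand cross the cup in both views. I'll take another view from the -y side, on the way to the drift, for a cleaner picture.

```bash
python3 -m inch '[{"delta_pos":[0.5,-4.9,0],"rotation":[0,0,0]},{"delta_pos":[0.5,-4.9,0],"rotation":[0,0,0]},{"delta_pos":[0.5,-4.9,0],"rotation":[0,0,0]},{"delta_pos":[0.5,-4.9,0],"rotation":[0,0,0]},{"delta_pos":[0,0,0],"rotation":[0,0,0]},{"delta_pos":[0,0,0],"rotation":[0,0,0]},{"delta_pos":[0,0,0],"rotation":[0,0,0]}]'
python3 - <<'E'
from h import *
import pickle
c=Cam("wrist","pics/w3.png")
pickle.dump((c.img,c.f,c.c,c.Rm,c.eye),open("w3.pkl","wb"))
r=lambda im:cv2.resize(im[:,:,::-1],(600,600),interpolation=cv2.INTER_CUBIC)
u,v=c.proj([0.635,.211,.085])[0].astype(int)
cv2.imwrite("pics/z4.png",r(c.img[v-100:v+100,u-100:u+100]))
print(u-100,v-100)
E
```

```text
time_s: 3.25
eef_pos: [0.6001, 0.1001, 0.2522]
eef_rot: [0.001, 0.118, 0.993, 0.0]
wrist_force: [0.3, -1.1, -0.7]
opening: 1.0
358 115
```

View pics/z4.png

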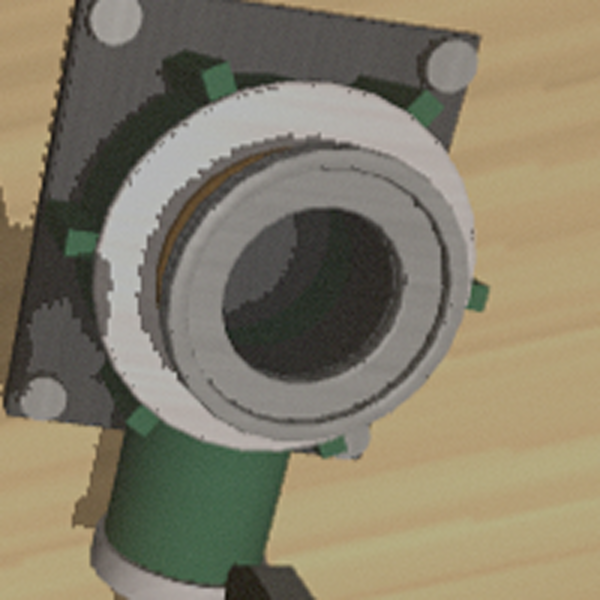

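A clean view: hole centre at about (313,294) in the zoom, with the brass gap at left (-y). I'll extract the hole edge points radially in several views and fit the circle plane by casting rays.

```bash
cat > cup.py <<'E'
from h import *
import pickle
from scipy.ndimage import map_coordinates, gaussian_filter
from scipy.optimize import least_squares
def edge(img,c0,rmin,rmax,asp=(1,1),sign=1,n=72):
    g=gaussian_filter(cv2.cvtColor(img,cv2.COLOR_RGB2GRAY).astype(float),0.8); P=[]
    for t in np.arange(n)*2*np.pi/n:
        k=np.linspace(rmin,rmax,int((rmax-rmin)*8)); x=c0[0]+k*asp[0]*np.cos(t); y=c0[1]+k*asp[1]*np.sin(t)
        p=map_coordinates(g,[y,x],order=1); d=sign*np.gradient(p); i=d.argmax()
        if 3<i<len(k)-4 and d[i]>0.4: P.append((x[i],y[i]))
    P=np.array(P)
    for _ in range(4): # robust ellipse
        e=cv2.fitEllipseDirect(P.astype(np.float32)); (cx,cy),(a,b),ang=e; th=np.radians(ang)
        q=(P-[cx,cy])@np.array([[np.cos(th),-np.sin(th)],[np.sin(th),np.cos(th)]])
        r=np.abs(np.hypot(q[:,0]/(a/2),q[:,1]/(b/2))-1)*np.sqrt(a*b)/2
        P=P[r<max(0.7,2*np.median(r))]
    return P,e
E
cat > run.py <<'E'
from cup import *
np.set_printoptions(precision=4,suppress=True)
S=Cam("scene");D=Cam("side")
S.img=cv2.imread("pics/scene0.png")[:,:,::-1].copy();D.img=cv2.imread("pics/side0.png")[:,:,::-1].copy()
W=Cam.__new__(Cam);W.img,W.f,W.c,W.Rm,W.eye=pickle.load(open("w3.pkl","rb"))
V=Cam.__new__(Cam);V.img,V.f,V.c,V.Rm,V.eye=pickle.load(open("w2.pkl","rb"))
cfg=[("w3",W,(358+313/3,115+294/3),22,36,(1,1)),("scene",S,(400+235/3.333,280+139/3.333),8,18,(1,1)),("side",D,(30+(560-400)/2.5,250+126/2.5),.75,1.35,(25,13)),("w2",V,(120+205/2,92+197/2),22,38,(1,1))]
E
python3 - <<'E'
from run import *
out=[]
for n,c,c0,a,b,asp in cfg:
    P,e=edge(c.img,c0,a,b,asp); print(n,len(P),e)
    x,y=map(int,c0); h=60; s=400/(2*h)
    im=cv2.resize(c.img[y-h:y+h,x-h:x+h][:,:,::-1],(400,400),interpolation=cv2.INTER_CUBIC)
    for p in P: cv2.circle(im,tuple(int(v) for v in ((p-[x-h-.5,y-h-.5])*s)),2,(0,0,255),-1)
    out.append(cv2.resize(im,(300,300)))
cv2.imwrite("pics/e1.png",np.vstack([np.hstack(out[:2]),np.hstack(out[2:])]))
E
```

```text
w3 70 ((461.73956298828125, 212.91928100585938), (54.887935638427734, 63.83632278442383), 50.34217834472656)
scene 67 ((469.92694091796875, 321.23406982421875), (24.04434585571289, 28.50621223449707), 128.08447265625)Traceback (most recent call last):
  File "<stdin>", line 4, in <module>
  File "cup.py", line 13, in edge
    e=cv2.fitEllipseDirect(P.astype(np.float32)); (cx,cy),(a,b),ang=e; th=np.radians(ang)
cv2.error: OpenCV(4.12.0) /io/opencv/modules/imgproc/src/shapedescr.cpp:718: error: (-215:Assertion failed) n >= 0 && (depth == CV_32F || depth == CV_32S) in function 'fitEllipseDirect'
```

```bash
sed -i 's/int((rmax-rmin)\*8)/110/' cup.py; cat > e1.py <<'E'
from run import *
out=[];pts={}
for n,c,c0,a,b,asp in cfg:
    P,e=edge(c.img,c0,a,b,asp); print(n,len(P),np.round(np.hstack(e),2)); pts[n]=P
    x,y=map(int,c0); h=60 
    im=cv2.resize(c.img[y-h:y+h,x-h:x+h][:,:,::-1],(300,300),interpolation=cv2.INTER_CUBIC)
    for p in P: cv2.circle(im,tuple(int(v) for v in ((p-[x-h-.5,y-h-.5])*2.5)),1,(0,0,255),-1)
    out.append(im)
cv2.imwrite("pics/e1.png",np.vstack([np.hstack(out[:2]),np.hstack(out[2:])]))
cams={n:c for n,c,*_ in cfg}
def fit(names,rad=0.025,z0=0.09):
    def res(p):
        n=np.array([p[3],p[4],1.]);n/=np.linalg.norm(n);C=p[:3];r=[]
        for k in names:
            c=cams[k];d=c.ray(pts[k]);X=c.eye+d*(((C-c.eye)@n)/(d@n))[:,None]
            r.append((np.linalg.norm(X-C,axis=1)-rad)*1000)
        return np.hstack(r)
    s=least_squares(res,[.635,.211,z0,0,0],loss="soft_l1",x_scale=[.01,.01,.01,.1,.1])
    t=np.hypot(*s.x[3:]); print(names,"C",s.x[:3],"tilt",np.degrees(np.arctan(t)),"low-side azimuth",np.degrees(np.arctan2(s.x[4],s.x[3])),"rms mm",np.sqrt(np.mean(res(s.x)**2)))
    return s.x
for N in (["w3"],["w2"],["w2","w3"],["scene"],["side"],["scene","side"],["w3","scene","side"],list(cams)): fit(N)
E
python3 e1.py
```

```text
w3 69 [461.76 212.9   54.84  63.78  50.84]
scene 67 [469.93 321.24  24.01  28.5  127.82]
side 24 [ 95.39 301.47  30.74  56.13  99.52]
w2 50 [221.65 190.25  59.84  64.27 112.81]
['w3'] C [0.6328 0.2128 0.0895] tilt 3.7838276615921593 low-side azimuth 47.59402562099572 rms mm 0.20135528712609368
['w2'] C [0.6338 0.2135 0.0867] tilt 7.694868772501091 low-side azimuth 62.16033154716815 rms mm 0.21288096551973665
['w2', 'w3'] C [0.6336 0.2135 0.0873] tilt 3.2438234707201383 low-side azimuth 61.75851314166444 rms mm 0.2628734886051084
['scene'] C [0.6282 0.2153 0.0716] tilt 2.6986510055907056 low-side azimuth 79.434468753765 rms mm 0.5177363431652454
['side'] C [0.5023 0.2322 0.1883] tilt 30.327290857527203 low-side azimuth -107.4849808333552 rms mm 0.7136881430501426
['scene', 'side'] C [0.6343 0.2118 0.0855] tilt 10.4013432310676 low-side azimuth -136.94335862158073 rms mm 4.503788367738792
['w3', 'scene', 'side'] C [0.6341 0.2127 0.0854] tilt 6.568926455690888 low-side azimuth -144.83094145928436 rms mm 3.91734304278928
['w3', 'scene', 'side', 'w2'] C [0.634  0.2128 0.0853] tilt 4.956451674580032 low-side azimuth -170.29453778452705 rms mm 3.6221301297863207
```

View pics/e1.png

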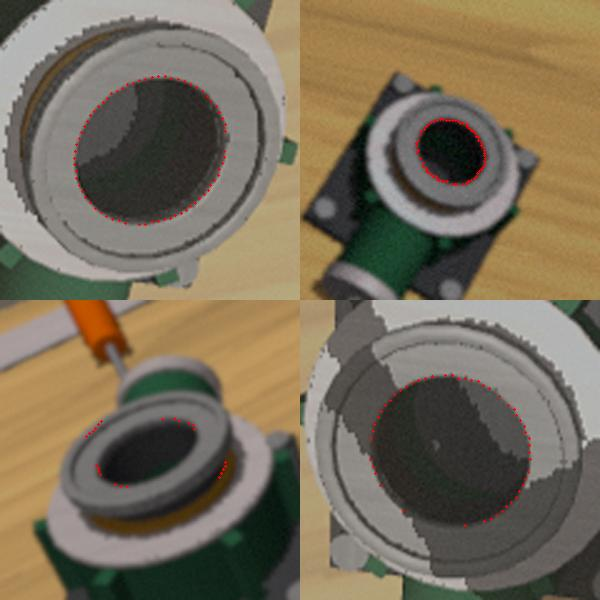

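The side view's edge search strayed because that ellipse is slanted. I'll repeat it with an oriented window.

```bash
python3 - <<'E'
s=open("cup.py").read()
s=s.replace("sign=1,n=72","sign=1,n=72,rot=0").replace("x=c0[0]+k*asp[0]*np.cos(t); y=c0[1]+k*asp[1]*np.sin(t)","X=k*asp[0]*np.cos(t); Y=k*asp[1]*np.sin(t); x=c0[0]+X*np.cos(rot)-Y*np.sin(rot); y=c0[1]+X*np.sin(rot)+Y*np.cos(rot)")
open("cup.py","w").write(s)
s=open("run.py").read().replace("(30+(560-400)/2.5,250+126/2.5),.75,1.35,(25,13)","(93.2,301.2),.7,1.3,(21,12)"); open("run.py","w").write(s)
s=open("e1.py").read().replace("edge(c.img,c0,a,b,asp)","edge(c.img,c0,a,b,asp,rot=-0.3 if n=='side' else 0)"); open("e1.py","w").write(s)
E
python3 e1.py
```

```text
w3 69 [461.76 212.9   54.84  63.78  50.84]
scene 67 [469.93 321.24  24.01  28.5  127.82]
side 66 [ 92.53 300.39  21.76  43.01  66.23]
w2 50 [221.65 190.25  59.84  64.27 112.81]
['w3'] C [0.6328 0.2128 0.0895] tilt 3.7838276615921593 low-side azimuth 47.59402562099572 rms mm 0.20135528712609368
['w2'] C [0.6338 0.2135 0.0867] tilt 7.694868772501091 low-side azimuth 62.16033154716815 rms mm 0.21288096551973665
['w2', 'w3'] C [0.6336 0.2135 0.0873] tilt 3.2438234707201383 low-side azimuth 61.75851314166444 rms mm 0.2628734886051084
['scene'] C [0.6282 0.2153 0.0716] tilt 2.6986510055907056 low-side azimuth 79.434468753765 rms mm 0.5177363431652454
['side'] C [0.6361 0.212  0.0841] tilt 4.433942023515555 low-side azimuth 26.72756811440771 rms mm 0.5095648924192704
['scene', 'side'] C [0.6345 0.2122 0.0853] tilt 4.672750012918534 low-side azimuth 38.19728266474464 rms mm 0.7615391389468172
['w3', 'scene', 'side'] C [0.6343 0.2128 0.0856] tilt 3.9629226783674465 low-side azimuth 30.801929149134452 rms mm 0.9177864599707681
['w3', 'scene', 'side', 'w2'] C [0.6342 0.2129 0.0857] tilt 4.163719124197301 low-side azimuth 35.79047158670524 rms mm 0.8609870803403193
```

View pics/e1.png

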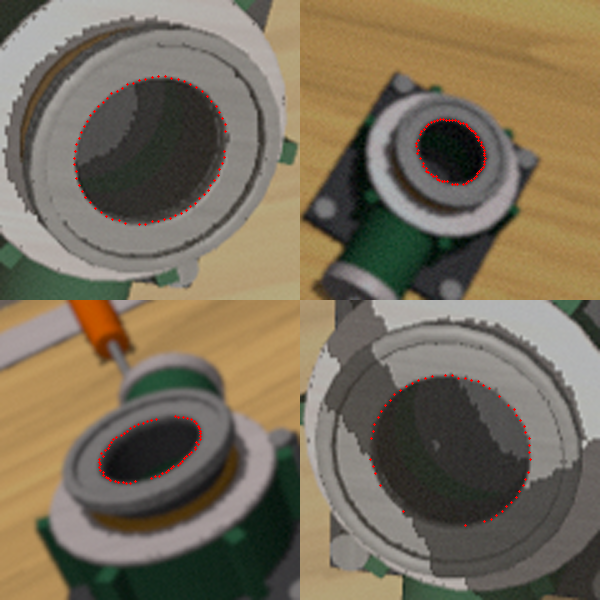

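Views agree: cup tilt about 4°, low side at azimuth about +45°, hole centre (0.634,0.213). So the high side is at about -135°. Now to the drift, with one picture before and one after the yaw turn to give a stereo pair.

```bash
python3 -m inch '[{"delta_pos":[-0.6,-4.5,0],"rotation":[0,0,0]},{"delta_pos":[-0.6,-4.5,0],"rotation":[0,0,0]},{"delta_pos":[-0.6,-4.5,0],"rotation":[0,0,0]},{"delta_pos":[-0.6,-4.5,0],"rotation":[0,0,0]},{"delta_pos":[-0.6,-4.5,0],"rotation":[0,0,0]},{"delta_pos":[-0.6,-4.5,0],"rotation":[0,0,0]},{"delta_pos":[-0.6,-4.5,0],"rotation":[0,0,0]},{"delta_pos":[-0.6,-4.5,0],"rotation":[0,0,0]},{"delta_pos":[-0.6,-4.5,0],"rotation":[0,0,0]},{"delta_pos":[-0.6,-4.5,0],"rotation":[0,0,0]}]'
python3 -m inch '[{"delta_pos":[0,0,0],"rotation":[0,0,0]},{"delta_pos":[0,0,0],"rotation":[0,0,0]},{"delta_pos":[0,0,0],"rotation":[0,0,0]}]'
python3 - <<'E'
from h import *
import pickle
c=Cam("wrist","pics/d1.png")
pickle.dump((c.img,c.f,c.c,c.Rm,c.eye),open("d1.pkl","wb"))
E
python3 -m inch '[{"delta_pos":[0,0,0],"rotation":[0,0,0.14]},{"delta_pos":[0,0,0],"rotation":[0,0,0.14]},{"delta_pos":[0,0,0],"rotation":[0,0,0.14]},{"delta_pos":[0,0,0],"rotation":[0,0,0.14]},{"delta_pos":[0,0,0],"rotation":[0,0,0.14]},{"delta_pos":[0,0,0],"rotation":[0,0,0.14]},{"delta_pos":[0,0,0],"rotation":[0,0,0.14]},{"delta_pos":[0,0,0],"rotation":[0,0,0.14]},{"delta_pos":[0,0,0],"rotation":[0,0,0.14]},{"delta_pos":[0,0,0],"rotation":[0,0,0.14]}]'
python3 -m inch '[{"delta_pos":[0,0,0],"rotation":[0,0,0.14]},{"delta_pos":[0,0,0],"rotation":[0,0,0]},{"delta_pos":[0,0,0],"rotation":[0,0,0]},{"delta_pos":[0,0,0],"rotation":[0,0,0]}]'
python3 - <<'E'
from h import *
import pickle
c=Cam("wrist","pics/d2.png")
pickle.dump((c.img,c.f,c.c,c.Rm,c.eye),open("d2.pkl","wb"))
a=cv2.imread("pics/d1.png");b=cv2.imread("pics/d2.png")
cv2.imwrite("pics/d12.png",np.hstack([cv2.resize(a,(400,300)),cv2.resize(b,(400,300))]))
print(get_obs()["q"])
E
```

```text
time_s: 4.6
eef_pos: [0.5529, -0.3535, 0.2512]
eef_rot: [0.0, 0.117, 0.993, 0.0]
wrist_force: [1.2, -0.7, -0.8]
opening: 1.001
time_s: 4.9
eef_pos: [0.5533, -0.3509, 0.251]
eef_rot: [-0.0, 0.117, 0.993, 0.0]
wrist_force: [-0.5, 0.1, 0.1]
opening: 1.002
time_s: 5.95
eef_pos: [0.5537, -0.3501, 0.2516]
eef_rot: [0.0, 0.731, 0.683, 0.0]
wrist_force: [-0.1, 0.0, 0.1]
opening: 1.004
time_s: 6.35
eef_pos: [0.5533, -0.3513, 0.2514]
eef_rot: [0.0, 0.775, 0.632, 0.0]
wrist_force: [0.1, 1.1, 0.5]
opening: 0.999
[-7.46674179e-01  3.42220622e-01  1.36747431e+00  5.61947983e-06
  1.43178551e+00 -5.44431735e-01]
```

View pics/d12.png

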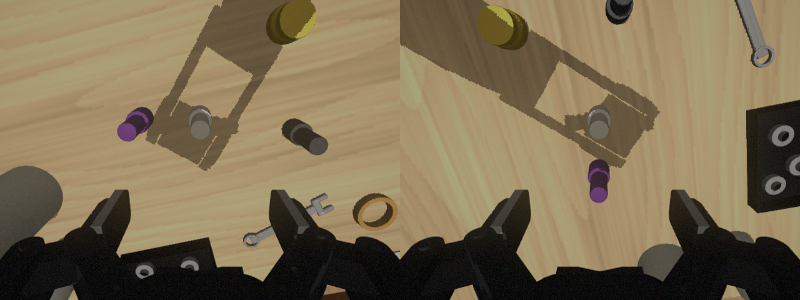

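The drift stands nearly under the TCP in both: about (200,130) in the left half and (598,128) in the right half. I'll zoom in on the top face.

```bash
python3 - <<'E'
import cv2,numpy as np
a=cv2.imread("pics/d1.png")[150:250,270:370];b=cv2.imread("pics/d2.png")[150:250,270:370]
r=lambda x:cv2.resize(x,(400,400),interpolation=cv2.INTER_CUBIC)
cv2.imwrite("pics/d12z.png",cv2.convertScaleAbs(np.hstack([r(a),r(b)]),alpha=1.6))
E
```

```text
(no output)
```

View pics/d12z.png

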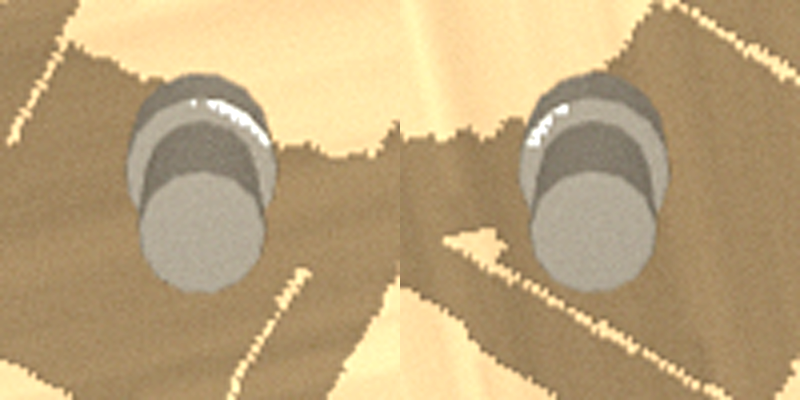

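Top-face centres: left picture (320.5,208.0), right picture (318.3,208.0). Shoulder circle: (320.4,192.7) and (318.4,192.7).

```bash
python3 - <<'E'
from h import *
import pickle
np.set_printoptions(precision=4,suppress=True)
def L(n):
    W=Cam.__new__(Cam);W.img,W.f,W.c,W.Rm,W.eye=pickle.load(open(n,"rb"));return W
a,b=L("d1.pkl"),L("d2.pkl"); S=Cam("scene");D=Cam("side")
t=[(320.4,207.9),(318.1,207.9)]; s=[(320.3,192.6),(318.3,192.6)]
print("top",tri([a,b],t),"shoulder",tri([a,b],s))
print(a.plane(t[0],.095),b.plane(t[1],.095),a.plane(s[0],.04),b.plane(s[1],.04))
d1=(195.2,216.8);d2=(401.6,169.6)
print("4 views",tri([a,b,S,D],t+[d1,d2]))
o=get_obs();Rt=q2R(o["eef_rot"]);print(o["eef_pos"],Rt)
E
```

```text
top (array([ 0.5531, -0.3492,  0.0933]), [0.33230472617562673, 0.3323047261757979]) shoulder (array([ 0.5531, -0.349 ,  0.0371]), [0.3829491282937098, 0.38294912829357197])
[[ 0.5524 -0.3489  0.095 ]] [[ 0.5533 -0.3491  0.095 ]] [[ 0.5522 -0.3486  0.04  ]] [[ 0.5534 -0.3487  0.04  ]]
4 views (array([ 0.5526, -0.35  ,  0.091 ]), [1.212750236511087, 0.5040889935257731, 0.6804739141628278, 2.046980655929839])
[ 0.5531 -0.3518  0.2513] [[ 0.2021  0.9794  0.    ]
 [ 0.9794 -0.2021 -0.0001]
 [-0.0001  0.     -1.    ]]
```

Heights measured at 0.093 and 0.037, which fit 0.095 and 0.040. Drift at (0.553,-0.349), so I'll descend and grip.

```bash
python3 -m inch '[{"delta_pos":[0.2,0,4.5],"rotation":[0,0,0]},{"delta_pos":[0,0,4.5],"rotation":[0,0,0]},{"delta_pos":[0,0,4.5],"rotation":[0,0,0]},{"delta_pos":[0,0,3.5],"rotation":[0,0,0]},{"delta_pos":[0,0,2.5],"rotation":[0,0,0]},{"delta_pos":[0,0,1.2],"rotation":[0,0,0]},{"delta_pos":[0,0,0],"rotation":[0,0,0]},{"delta_pos":[0,0,0],"rotation":[0,0,0]},{"delta_pos":[0,0,0],"rotation":[0,0,0]}]'
python3 -m inch '[{"delta_pos":[0,0,0],"rotation":[0,0,0]},{"delta_pos":[0,0,0],"rotation":[0,0,0]},{"delta_pos":[0,0,0],"rotation":[0,0,0]},{"delta_pos":[0,0,0],"rotation":[0,0,0]},{"delta_pos":[0,0,0],"rotation":[0,0,0]},{"delta_pos":[0,0,0],"rotation":[0,0,0]},{"delta_pos":[0,0,0],"rotation":[0,0,0]},{"delta_pos":[0,0,0],"rotation":[0,0,0]}]' 1.0
python3 - <<'E'
from h import *
S=Cam("side","pics/s2.png");W=Cam("wrist","pics/d3.png")
cv2.imwrite("pics/g1.png",np.hstack([cv2.resize(S.img[100:280,280:480][:,:,::-1],(400,360)),cv2.resize(W.img[:,:,::-1],(400,360))]))
E
```

```text
time_s: 7.4
eef_pos: [0.5547, -0.3511, 0.0466]
eef_rot: [0.002, 0.776, 0.631, 0.0]
wrist_force: [0.4, -0.4, 0.3]
opening: 1.0
time_s: 8.2
eef_pos: [0.5536, -0.3501, 0.0446]
eef_rot: [0.0, 0.776, 0.631, 0.0]
wrist_force: [-0.4, 1.3, 4.0]
opening: 0.285
```

View pics/g1.png

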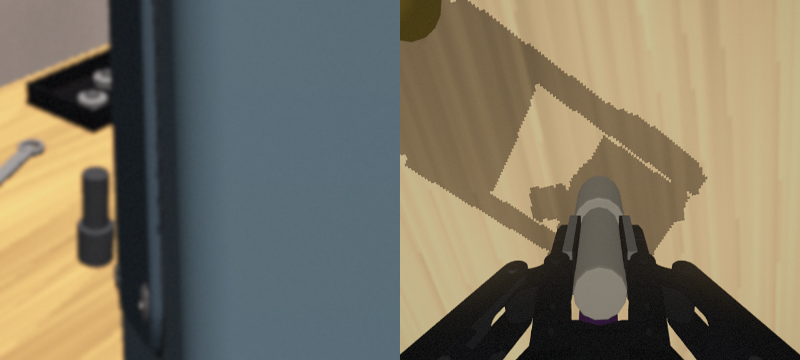

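The fingers grip the white drift (opening 0.285). Now lift and carry it to the housing's high side.

```bash
python3 -m inch '[{"delta_pos":[0,0,-2],"rotation":[0,0,0]},{"delta_pos":[0,0,-4],"rotation":[0,0,0]},{"delta_pos":[0,0,-4.5],"rotation":[0,0,0]},{"delta_pos":[0,0,-4.5],"rotation":[0,0,0]},{"delta_pos":[0,0,-1],"rotation":[0,0,0]},{"delta_pos":[2,-0.2,0],"rotation":[0,0,0]},{"delta_pos":[4,-0.4,0],"rotation":[0,0,0]},{"delta_pos":[4.5,-0.5,0],"rotation":[0,0,0]},{"delta_pos":[4.5,-0.5,0],"rotation":[0,0,0]},{"delta_pos":[4.5,-0.5,0],"rotation":[0,0,0]}]'
python3 -m inch '[{"delta_pos":[4.5,-0.5,0],"rotation":[0,0,0]},{"delta_pos":[4.5,-0.5,0],"rotation":[0,0,0]},{"delta_pos":[4.5,-0.5,0],"rotation":[0,0,0]},{"delta_pos":[4.5,-0.5,0],"rotation":[0,0,0]},{"delta_pos":[4.5,-0.5,0],"rotation":[0,0,0]},{"delta_pos":[3,-0.3,0],"rotation":[0,0,0]},{"delta_pos":[0,0,0],"rotation":[0,0,0]},{"delta_pos":[0,0,0],"rotation":[0,0,0]},{"delta_pos":[0,0,0],"rotation":[0,0,0]}]'
python3 - <<'E'
from h import *
o=get_obs();print(o["eef_pos"],o["eef_rot"],o["wrist_force"],o["q"])
S=Cam("side","pics/s3.png");W=Cam("wrist","pics/d4.png");C=Cam("scene","pics/c3.png")
cv2.imwrite("pics/g2.png",np.hstack([cv2.resize(S.img[:,:,::-1],(400,300)),cv2.resize(W.img[:,:,::-1],(400,300))]))
E
```

```text
time_s: 9.3
eef_pos: [0.5711, -0.1517, 0.2016]
eef_rot: [-0.002, 0.776, 0.631, -0.001]
wrist_force: [0.8, 0.3, -0.6]
opening: 0.291
time_s: 10.2
eef_pos: [0.5962, 0.1001, 0.2028]
eef_rot: [-0.001, 0.776, 0.631, -0.001]
wrist_force: [0.5, -0.3, -1.8]
opening: 0.294
[0.59618235 0.10011422 0.2028491 ] [-6.65917455e-04  7.75853811e-01  6.30911533e-01 -1.02851736e-03] [ 0.52174884 -0.29177117 -1.79123186] [-2.95627877e-02  2.72555365e-01  1.55567930e+00 -3.47635741e-04
  1.31578535e+00  1.75865367e-01]
```

View pics/g2.png

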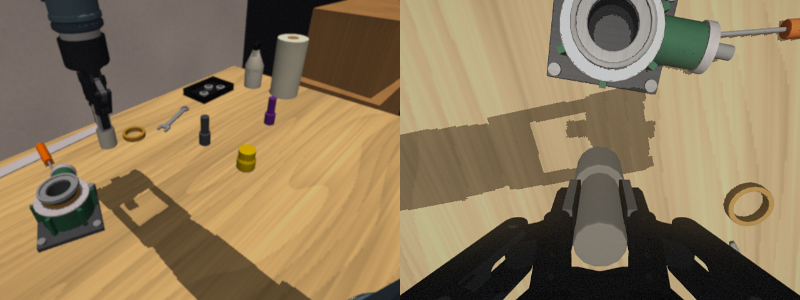

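View pics/c3.png

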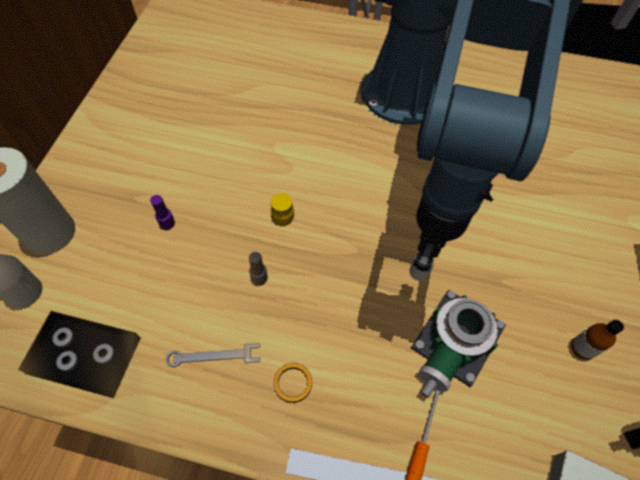

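The drift is held upright and the cup is in clear view, so I'll refine the tilt with this extra view at (339,40).

```bash
cat >> e1.py <<'E'
E
python3 - <<'E'
import io,contextlib
with contextlib.redirect_stdout(io.StringIO()):
    exec(open("e1.py").read())
X=Cam("wrist"); u=X.proj([.634,.213,.087])[0]; print(u)
P,e=edge(X.img,u,26,48); print(len(P),np.round(np.hstack(e),1))
pts["d4"]=P;cams["d4"]=X
im=cv2.resize(X.img[0:120,260:420][:,:,::-1],(640,480))
for p in P: cv2.circle(im,(int((p[0]-259.5)*4),int((p[1]+.5)*4)),2,(0,0,255),-1)
cv2.imwrite("pics/e2.png",im)
for N in (["d4"],["w3","d4"],["w2","w3","d4"],["w2","w3","d4","side","scene"]): fit(N)
E
```

```text
[340.0082  37.7304]
43 [339.5  36.3  83.2  91.1   3.2]
['d4'] C [0.6336 0.2129 0.089 ] tilt 3.5204646995725737 low-side azimuth 65.44542155326202 rms mm 0.13265751864278577
['w3', 'd4'] C [0.6335 0.2131 0.0879] tilt 3.023775839284527 low-side azimuth 49.21569030975595 rms mm 0.2449736412408792
['w2', 'w3', 'd4'] C [0.6337 0.2134 0.0873] tilt 3.058706990938504 low-side azimuth 64.02590220333855 rms mm 0.2910256962636437
['w2', 'w3', 'd4', 'side', 'scene'] C [0.6341 0.2129 0.0857] tilt 4.123616304105832 low-side azimuth 35.13711893398561 rms mm 0.8137196339422416
```

View pics/e2.png

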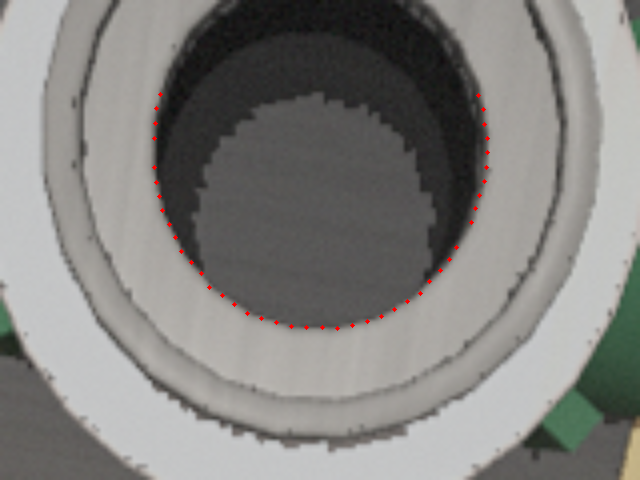

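Low azimuth is about 50° and tilt 3–4°, so the first press point is at (0.609,0.183). I'll move above it and come down in small steps, watching the force.

```bash
python3 -m inch '[{"delta_pos":[4,-0.2,0],"rotation":[0,0,0]},{"delta_pos":[4.3,-0.2,0],"rotation":[0,0,0]},{"delta_pos":[0,0,2],"rotation":[0,0,0]},{"delta_pos":[0,0,2],"rotation":[0,0,0]},{"delta_pos":[0,0,1],"rotation":[0,0,0]},{"delta_pos":[0,0,0],"rotation":[0,0,0]},{"delta_pos":[0,0,0],"rotation":[0,0,0]},{"delta_pos":[0,0,0],"rotation":[0,0,0]}]'
python3 - <<'E'
from h import *
S=Cam("side","pics/s4.png");W=Cam("wrist","pics/d5.png")
cv2.imwrite("pics/g3.png",np.hstack([cv2.resize(S.img[190:350,20:180][:,:,::-1],(400,400)),cv2.resize(W.img[:,:,::-1],(400,400))]))
E
```

```text
time_s: 11.3
eef_pos: [0.611, 0.1823, 0.1557]
eef_rot: [0.001, 0.776, 0.631, 0.001]
wrist_force: [0.0, 0.3, -1.4]
opening: 0.289
```

View pics/g3.png

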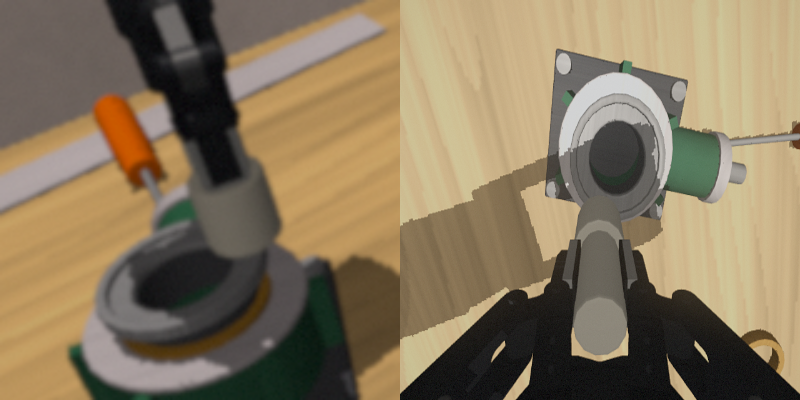

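The drift is over the rim's high side, so I'll descend gently.

```bash
Z='{"delta_pos":[0,0,0],"rotation":[0,0,0]}' ; python3 -m inch '[{"delta_pos":[0,0,0.6],"rotation":[0,0,0]},{"delta_pos":[0,0,0.4],"rotation":[0,0,0]},{"delta_pos":[0,0,0.1],"rotation":[0,0,0]},{"delta_pos":[0,0,0],"rotation":[0,0,0]},{"delta_pos":[0,0,0],"rotation":[0,0,0]}]'
python3 -m inch '[{"delta_pos":[0,0,0.2],"rotation":[0,0,0]},{"delta_pos":[0,0,0],"rotation":[0,0,0]}]'
python3 -m inch '[{"delta_pos":[0,0,0.2],"rotation":[0,0,0]},{"delta_pos":[0,0,0],"rotation":[0,0,0]}]'
```

```text
time_s: 11.9
eef_pos: [0.6101, 0.1827, 0.1432]
eef_rot: [-0.0, 0.776, 0.631, -0.0]
wrist_force: [-0.8, -0.3, -2.0]
opening: 0.294
time_s: 12.1
eef_pos: [0.61, 0.1827, 0.1411]
eef_rot: [-0.0, 0.776, 0.631, -0.0]
wrist_force: [0.2, -0.2, -1.8]
opening: 0.293
time_s: 12.3
eef_pos: [0.6102, 0.1826, 0.1394]
eef_rot: [0.0, 0.776, 0.631, 0.0]
wrist_force: [-0.8, -0.4, 0.4]
opening: 0.292
```

```bash
for i in 1; do python3 -m inch '[{"delta_pos":[0,0,0.2],"rotation":[0,0,0]},{"delta_pos":[0,0,0],"rotation":[0,0,0]}]'; done
python3 -m inch '[{"delta_pos":[0,0,0.2],"rotation":[0,0,0]},{"delta_pos":[0,0,0],"rotation":[0,0,0]}]'
```

```text
time_s: 12.5
eef_pos: [0.6101, 0.1824, 0.1373]
eef_rot: [0.0, 0.776, 0.631, -0.0]
wrist_force: [-0.8, -0.6, 0.2]
opening: 0.288
time_s: 12.7
eef_pos: [0.6102, 0.1825, 0.1352]
eef_rot: [0.0, 0.776, 0.631, 0.0]
wrist_force: [-0.4, -0.8, 0.7]
opening: 0.287
```

```bash
python3 - <<'E'
from h import *
print(get_obs()["wrist_force"])
S=Cam("side","pics/s5.png");W=Cam("wrist","pics/d6.png")
cv2.imwrite("pics/g4.png",np.hstack([cv2.resize(S.img[220:340,30:150][:,:,::-1],(400,400)),cv2.resize(W.img[100:400,200:500][:,:,::-1],(400,400))]))
E
```

```text
[-0.44789534 -0.76448207  0.66744888]
```

View pics/g4.png

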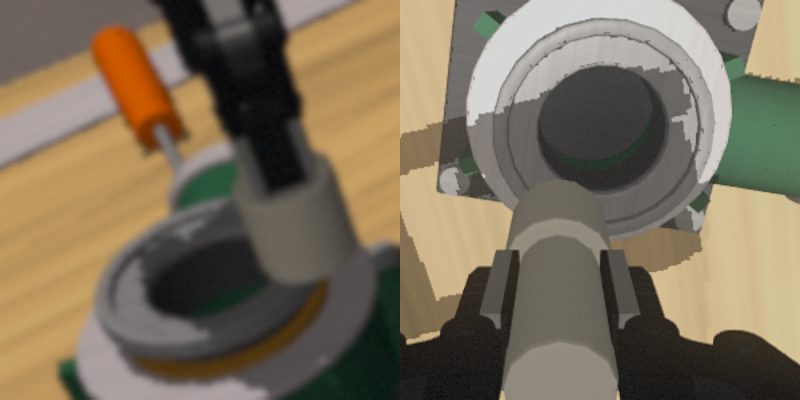

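```bash
python3 -m inch '[{"delta_pos":[0,0,0.2],"rotation":[0,0,0]},{"delta_pos":[0,0,0],"rotation":[0,0,0]}]'
python3 - <<'E'
from h import *
print(get_obs()["wrist_force"],get_obs()["torque"])
S=Cam("side","pics/s6.png")
a=cv2.imread("pics/s5.png")
cv2.imwrite("pics/g5.png",np.hstack([cv2.resize(a[220:340,30:150],(400,400)),cv2.resize(S.img[220:340,30:150][:,:,::-1],(400,400))]))
E
```

```text
time_s: 13.0
eef_pos: [0.6101, 0.1826, 0.1331]
eef_rot: [0.0, 0.776, 0.631, 0.0]
wrist_force: [-0.4, -2.3, 0.8]
opening: 0.292
[-0.40218046 -2.32730652  0.83862379] [-0.29357648  0.00571553  0.0203647 ]
```

View pics/g5.png

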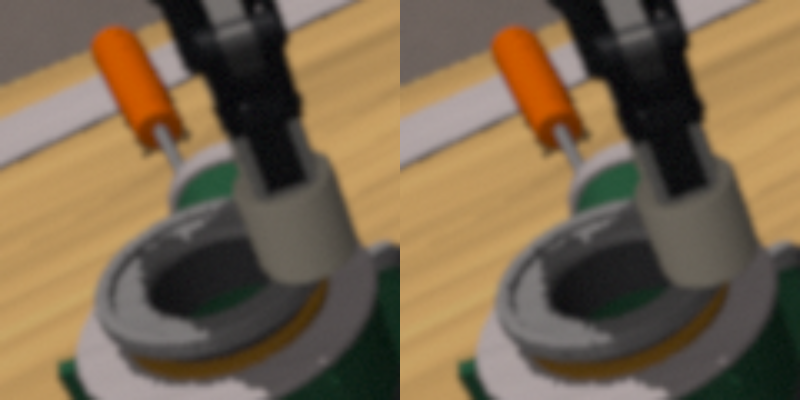

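The brass gap on the right has narrowed, so the cup is sinking. I'll measure the tilt again from the wrist view.

```bash
cat > tilt.py <<'E'
from cup import *
import sys
np.set_printoptions(precision=4,suppress=True)
def go(tag,z=.085,sel=None,rw=(.8,1.2)):
    X=Cam("wrist"); u=X.proj([.634,.213,z])[0]
    f=np.array([X.proj(np.array([.634,.213,z])+.025*np.array([np.cos(t),np.sin(t),0]))[0] for t in np.arange(0,6.28,.1)])
    r=np.hypot(*(f-u).T).mean()
    P,e=edge(X.img,u,r*rw[0],r*rw[1])
    x0,y0=int(u[0]-80),max(0,int(u[1]-80))
    im=cv2.resize(X.img[y0:y0+160,x0:x0+160][:,:,::-1],(480,480))
    for p in P: cv2.circle(im,(int((p[0]-x0+.5)*3),int((p[1]-y0+.5)*3)),2,(0,0,255),-1)
    cv2.imwrite(f"pics/t_{tag}.png",im)
    def res(p):
        n=np.array([p[3],p[4],1.]);n/=np.linalg.norm(n);C=p[:3]
        d=X.ray(P);Q=X.eye+d*(((C-X.eye)@n)/(d@n))[:,None]
        return (np.linalg.norm(Q-C,axis=1)-.025)*1000
    s=least_squares(res,[.634,.213,z,0,0],loss="soft_l1",x_scale=[.01,.01,.01,.1,.1]).x
    print(tag,len(P),"C",s[:3],"tilt",np.degrees(np.arctan(np.hypot(*s[3:]))).round(2),"low az",np.degrees(np.arctan2(s[4],s[3])).round(0),"rms",np.sqrt(np.mean(res(s)**2)).round(2))
if __name__=="__main__": go(sys.argv[1],float(sys.argv[2]))
E
python3 tilt.py p1 .084
```

```text
p1 43 C [0.6337 0.2133 0.0842] tilt 7.63 low az -135.0 rms 0.13
```

View pics/t_p1.png

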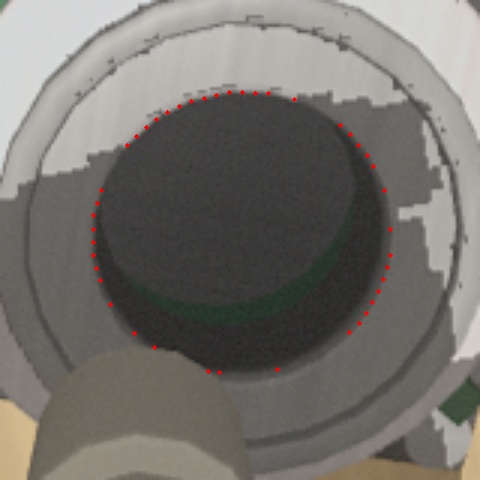

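The single-view tilt is rough, but the centre has dropped about 4 mm and the pressed side is now low. Lift clear, then re-measure before the other side.

```bash
python3 -m inch '[{"delta_pos":[0,0,-1],"rotation":[0,0,0]},{"delta_pos":[0,0,-3],"rotation":[0,0,0]},{"delta_pos":[-2.5,0,-3],"rotation":[0,0,0]},{"delta_pos":[-4,0,-1],"rotation":[0,0,0]},{"delta_pos":[0,0,0],"rotation":[0,0,0]},{"delta_pos":[0,0,0],"rotation":[0,0,0]},{"delta_pos":[0,0,0],"rotation":[0,0,0]}]'
python3 tilt.py p1b .084
python3 - <<'E'
from h import *
S=Cam("side","pics/s7.png")
a=cv2.imread("pics/side0.png")
cv2.imwrite("pics/g6.png",np.hstack([cv2.resize(a[250:370,30:150],(400,400)),cv2.resize(S.img[250:370,30:150][:,:,::-1],(400,400))]))
E
```

```text
time_s: 13.8
eef_pos: [0.5965, 0.1197, 0.2128]
eef_rot: [-0.001, 0.776, 0.631, -0.0]
wrist_force: [-0.2, -1.0, -0.5]
opening: 0.291
p1b 71 C [0.6335 0.2127 0.085 ] tilt 5.05 low az -113.0 rms 0.18
```

View pics/g6.png

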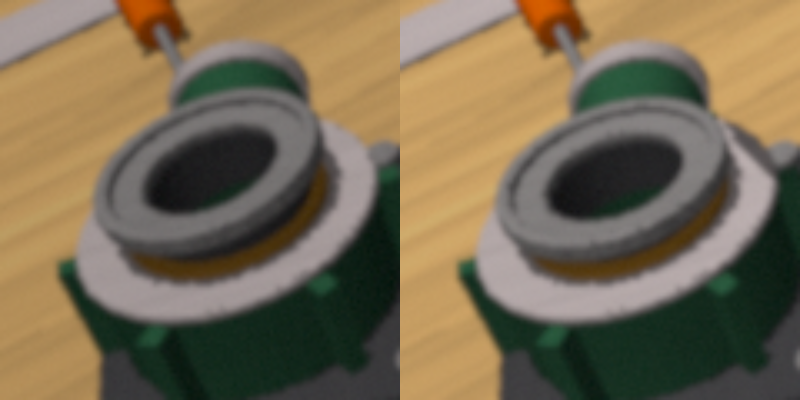

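View pics/t_p1b.png

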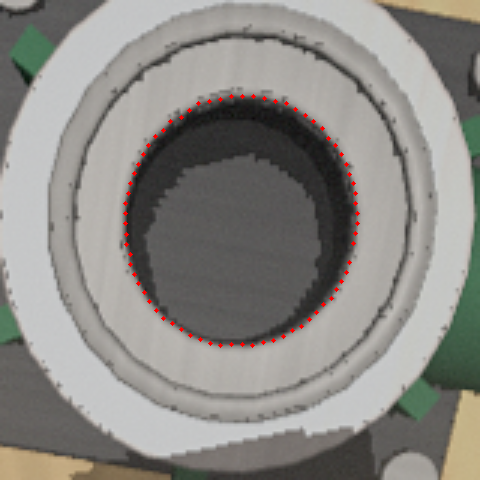

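The wrist view shows the cup now low toward about -113° (tilt about 3°, its centre 4 mm lower). I'll press the opposite side at azimuth +57°: (0.655,0.246).

```bash
python3 -m inch '[{"delta_pos":[4.5,1.1,0],"rotation":[0,0,0]},{"delta_pos":[4.5,1.1,0],"rotation":[0,0,0]},{"delta_pos":[4.4,1.0,0],"rotation":[0,0,0]},{"delta_pos":[0,0,3],"rotation":[0,0,0]},{"delta_pos":[0,0,3],"rotation":[0,0,0]},{"delta_pos":[0,0,1],"rotation":[0,0,0]},{"delta_pos":[0,0,0],"rotation":[0,0,0]},{"delta_pos":[0,0,0],"rotation":[0,0,0]},{"delta_pos":[0,0,0],"rotation":[0,0,0]}]'
python3 -m inch '[{"delta_pos":[0,0,0.2],"rotation":[0,0,0]},{"delta_pos":[0,0,0],"rotation":[0,0,0]}]'
python3 -m inch '[{"delta_pos":[0,0,0.2],"rotation":[0,0,0]},{"delta_pos":[0,0,0],"rotation":[0,0,0]}]'
python3 -m inch '[{"delta_pos":[0,0,0.2],"rotation":[0,0,0]},{"delta_pos":[0,0,0],"rotation":[0,0,0]}]'
python3 - <<'E'
from h import *
S=Cam("side","pics/s8.png");W=Cam("wrist","pics/d8.png")
cv2.imwrite("pics/g7.png",np.hstack([cv2.resize(S.img[230:350,20:140][:,:,::-1],(400,400)),cv2.resize(W.img[150:400,200:450][:,:,::-1],(400,400))]))
E
```

```text
time_s: 14.8
eef_pos: [0.6568, 0.2438, 0.1457]
eef_rot: [0.001, 0.776, 0.631, 0.002]
wrist_force: [0.4, 0.1, -1.1]
opening: 0.293
time_s: 15.0
eef_pos: [0.6559, 0.2436, 0.1423]
eef_rot: [0.0, 0.776, 0.631, 0.001]
wrist_force: [-0.2, 0.3, -1.0]
opening: 0.289
time_s: 15.2
eef_pos: [0.6553, 0.2436, 0.1391]
eef_rot: [-0.0, 0.776, 0.631, -0.0]
wrist_force: [0.2, 0.0, -0.9]
opening: 0.29
time_s: 15.4
eef_pos: [0.6552, 0.2437, 0.1368]
eef_rot: [-0.0, 0.776, 0.631, -0.0]
wrist_force: [0.2, 0.5, -0.9]
opening: 0.288
```

View pics/g7.png

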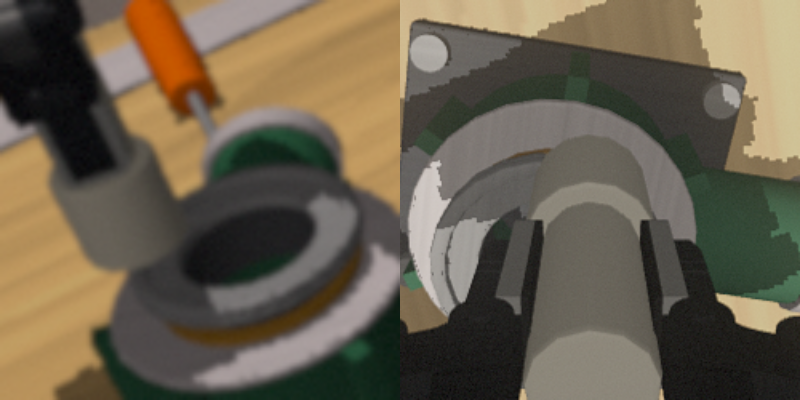

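```bash
python3 -m inch '[{"delta_pos":[0,0,0.2],"rotation":[0,0,0]},{"delta_pos":[0,0,0],"rotation":[0,0,0]}]'
python3 -m inch '[{"delta_pos":[0,0,0.2],"rotation":[0,0,0]},{"delta_pos":[0,0,0],"rotation":[0,0,0]}]'
python3 -m inch '[{"delta_pos":[0,0,0.2],"rotation":[0,0,0]},{"delta_pos":[0,0,0],"rotation":[0,0,0]}]'
python3 -m inch '[{"delta_pos":[0,0,0.2],"rotation":[0,0,0]},{"delta_pos":[0,0,0],"rotation":[0,0,0]}]'
```

```text
time_s: 15.7
eef_pos: [0.6553, 0.2437, 0.1349]
eef_rot: [-0.0, 0.776, 0.631, -0.0]
wrist_force: [-0.1, 0.2, -1.5]
opening: 0.286
time_s: 15.9
eef_pos: [0.6556, 0.2437, 0.1332]
eef_rot: [0.0, 0.776, 0.631, 0.0]
wrist_force: [0.1, -0.4, -0.4]
opening: 0.293
time_s: 16.1
eef_pos: [0.6557, 0.2438, 0.1315]
eef_rot: [0.0, 0.776, 0.631, 0.0]
wrist_force: [0.1, 0.1, 1.3]
opening: 0.29
time_s: 16.3
eef_pos: [0.6557, 0.2439, 0.1294]
eef_rot: [0.0, 0.776, 0.631, 0.0]
wrist_force: [1.4, 0.3, 1.5]
opening: 0.287
```

```bash
python3 -m inch '[{"delta_pos":[0,0,0.2],"rotation":[0,0,0]},{"delta_pos":[0,0,0],"rotation":[0,0,0]}]'
python3 -m inch '[{"delta_pos":[0,0,-1],"rotation":[0,0,0]},{"delta_pos":[0,0,-3],"rotation":[0,0,0]},{"delta_pos":[-3.5,-0.8,-3],"rotation":[0,0,0]},{"delta_pos":[-4.5,-1.1,-1],"rotation":[0,0,0]},{"delta_pos":[-4.5,-1.1,0],"rotation":[0,0,0]},{"delta_pos":[0,0,0],"rotation":[0,0,0]},{"delta_pos":[0,0,0],"rotation":[0,0,0]},{"delta_pos":[0,0,0],"rotation":[0,0,0]}]'
python3 tilt.py p2 .082
python3 - <<'E'
from h import *
S=Cam("side","pics/s9.png")
a=cv2.imread("pics/t_p2.png")
cv2.imwrite("pics/g8.png",np.hstack([cv2.resize(a,(400,400)),cv2.resize(S.img[250:370,30:150][:,:,::-1],(400,400))]))
E
```

```text
time_s: 16.5
eef_pos: [0.6557, 0.2438, 0.1273]
eef_rot: [0.0, 0.776, 0.631, 0.0]
wrist_force: [-0.0, 1.2, 1.8]
opening: 0.292
time_s: 17.3
eef_pos: [0.6009, 0.1277, 0.2075]
eef_rot: [-0.0, 0.776, 0.631, 0.0]
wrist_force: [-0.2, 0.2, -0.8]
opening: 0.287
p2 67 C [0.6336 0.2132 0.0816] tilt 2.99 low az 61.0 rms 0.17
```

View pics/g8.png

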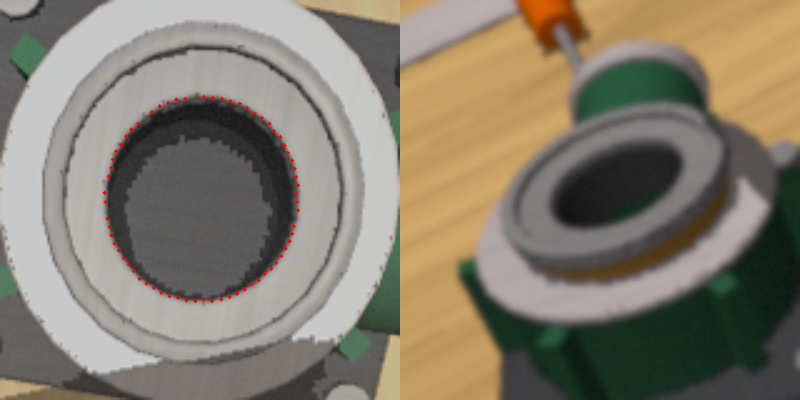

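Centre is now 3.4 mm lower, with the low side at +61° (about 3–4°). Third press goes on the -120° side, at (0.6145,0.179).

```bash
python3 -m inch '[{"delta_pos":[2.6,0.2,0],"rotation":[0,0,0]},{"delta_pos":[2.6,0.1,2],"rotation":[0,0,0]},{"delta_pos":[0,0,3],"rotation":[0,0,0]},{"delta_pos":[0,0,1.5],"rotation":[0,0,0]},{"delta_pos":[0,0,0.5],"rotation":[0,0,0]},{"delta_pos":[0,0,0],"rotation":[0,0,0]},{"delta_pos":[0,0,0],"rotation":[0,0,0]},{"delta_pos":[0,0,0],"rotation":[0,0,0]}]'
python3 -m inch '[{"delta_pos":[0,0,0.2],"rotation":[0,0,0]},{"delta_pos":[0,0,0],"rotation":[0,0,0]}]'
python3 -m inch '[{"delta_pos":[0,0,0.2],"rotation":[0,0,0]},{"delta_pos":[0,0,0],"rotation":[0,0,0]}]'
python3 -m inch '[{"delta_pos":[0,0,0.2],"rotation":[0,0,0]},{"delta_pos":[0,0,0],"rotation":[0,0,0]}]'
python3 -m inch '[{"delta_pos":[0,0,0.2],"rotation":[0,0,0]},{"delta_pos":[0,0,0],"rotation":[0,0,0]}]'
```

```text
time_s: 18.2
eef_pos: [0.6153, 0.1775, 0.139]
eef_rot: [0.001, 0.776, 0.631, 0.001]
wrist_force: [0.2, 0.6, -0.7]
opening: 0.29
time_s: 18.4
eef_pos: [0.6144, 0.1776, 0.1357]
eef_rot: [0.0, 0.776, 0.631, 0.0]
wrist_force: [-0.2, 0.8, -1.7]
opening: 0.289
time_s: 18.6
eef_pos: [0.614, 0.1777, 0.1331]
eef_rot: [-0.0, 0.776, 0.631, -0.0]
wrist_force: [0.1, -0.2, -1.3]
opening: 0.293
time_s: 18.8
eef_pos: [0.6142, 0.1776, 0.1313]
eef_rot: [0.0, 0.776, 0.631, -0.0]
wrist_force: [0.3, -0.6, 0.3]
opening: 0.289
time_s: 19.0
eef_pos: [0.6142, 0.1775, 0.1293]
eef_rot: [0.0, 0.776, 0.631, -0.0]
wrist_force: [-0.2, -1.2, 2.1]
opening: 0.291
```

```bash
python3 -m inch '[{"delta_pos":[0,0,0.2],"rotation":[0,0,0]},{"delta_pos":[0,0,0],"rotation":[0,0,0]}]'
python3 -m inch '[{"delta_pos":[0,0,0.2],"rotation":[0,0,0]},{"delta_pos":[0,0,0],"rotation":[0,0,0]}]'
python3 -m inch '[{"delta_pos":[0,0,0.1],"rotation":[0,0,0]},{"delta_pos":[0,0,0],"rotation":[0,0,0]}]'
```

```text
time_s: 19.2
eef_pos: [0.6143, 0.1775, 0.1272]
eef_rot: [0.0, 0.776, 0.631, 0.0]
wrist_force: [-0.2, -1.1, 0.5]
opening: 0.291
time_s: 19.4
eef_pos: [0.6143, 0.1776, 0.1251]
eef_rot: [0.0, 0.776, 0.631, 0.0]
wrist_force: [-0.7, -0.7, 0.3]
opening: 0.291
time_s: 19.6
eef_pos: [0.6142, 0.1777, 0.1244]
eef_rot: [0.0, 0.776, 0.631, -0.0]
wrist_force: [-1.6, -1.8, 5.2]
opening: 0.29
```

```bash
python3 -m inch '[{"delta_pos":[0,0,0.1],"rotation":[0,0,0]},{"delta_pos":[0,0,0],"rotation":[0,0,0]}]'
python3 -m inch '[{"delta_pos":[0,0,0.1],"rotation":[0,0,0]},{"delta_pos":[0,0,0],"rotation":[0,0,0]}]'
```

```text
time_s: 19.8
eef_pos: [0.6143, 0.1778, 0.1243]
eef_rot: [0.0, 0.776, 0.631, 0.0]
wrist_force: [-3.7, -2.4, 8.2]
opening: 0.289
time_s: 20.0
eef_pos: [0.6144, 0.1778, 0.1242]
eef_rot: [0.0, 0.776, 0.631, 0.0]
wrist_force: [-5.9, -1.8, 13.7]
opening: 0.292
```

This side has met the shim (force rises steeply at TCP 0.1243). Now the opposite side down to the same height.

```bash
python3 -m inch '[{"delta_pos":[0,0,-1],"rotation":[0,0,0]},{"delta_pos":[0,0,-3],"rotation":[0,0,0]},{"delta_pos":[3.7,1.3,0],"rotation":[0,0,0]},{"delta_pos":[3.7,1.3,0],"rotation":[0,0,0]},{"delta_pos":[0,0,2],"rotation":[0,0,0]},{"delta_pos":[0,0,0.9],"rotation":[0,0,0]},{"delta_pos":[0,0,0],"rotation":[0,0,0]},{"delta_pos":[0,0,0],"rotation":[0,0,0]},{"delta_pos":[0,0,0],"rotation":[0,0,0]}]'
python3 -m inch '[{"delta_pos":[0,0,0.2],"rotation":[0,0,0]},{"delta_pos":[0,0,0],"rotation":[0,0,0]}]'
python3 -m inch '[{"delta_pos":[0,0,0.2],"rotation":[0,0,0]},{"delta_pos":[0,0,0],"rotation":[0,0,0]}]'
python3 -m inch '[{"delta_pos":[0,0,0.2],"rotation":[0,0,0]},{"delta_pos":[0,0,0],"rotation":[0,0,0]}]'
```

```text
time_s: 20.9
eef_pos: [0.6551, 0.2444, 0.1342]
eef_rot: [0.0, 0.776, 0.631, 0.0]
wrist_force: [-0.5, 0.8, -1.3]
opening: 0.293
time_s: 21.1
eef_pos: [0.6549, 0.2446, 0.1318]
eef_rot: [0.0, 0.776, 0.631, 0.0]
wrist_force: [-0.2, 0.1, -1.4]
opening: 0.291
time_s: 21.3
eef_pos: [0.6545, 0.2448, 0.1291]
eef_rot: [-0.0, 0.776, 0.631, -0.0]
wrist_force: [0.3, -0.7, -1.5]
opening: 0.285
time_s: 21.5
eef_pos: [0.6545, 0.2449, 0.1268]
eef_rot: [-0.0, 0.776, 0.631, -0.0]
wrist_force: [-0.9, -0.6, -1.6]
opening: 0.292
```

```bash
python3 -m inch '[{"delta_pos":[0,0,0.1],"rotation":[0,0,0]},{"delta_pos":[0,0,0],"rotation":[0,0,0]}]'
python3 -m inch '[{"delta_pos":[0,0,0.1],"rotation":[0,0,0]},{"delta_pos":[0,0,0],"rotation":[0,0,0]}]'
python3 -m inch '[{"delta_pos":[0,0,0.1],"rotation":[0,0,0]},{"delta_pos":[0,0,0],"rotation":[0,0,0]}]'
python3 -m inch '[{"delta_pos":[0,0,0.1],"rotation":[0,0,0]},{"delta_pos":[0,0,0],"rotation":[0,0,0]}]'
```

```text
time_s: 21.7
eef_pos: [0.6546, 0.2449, 0.1261]
eef_rot: [-0.0, 0.776, 0.631, -0.0]
wrist_force: [-0.7, -0.1, -1.2]
opening: 0.29
time_s: 21.9
eef_pos: [0.6547, 0.245, 0.1254]
eef_rot: [0.0, 0.776, 0.631, 0.0]
wrist_force: [-0.4, 0.2, -0.2]
opening: 0.292
time_s: 22.1
eef_pos: [0.6548, 0.2451, 0.1246]
eef_rot: [0.0, 0.776, 0.631, 0.0]
wrist_force: [-0.4, 0.5, 1.3]
opening: 0.29
time_s: 22.3
eef_pos: [0.6549, 0.2451, 0.1245]
eef_rot: [0.0, 0.776, 0.631, 0.0]
wrist_force: [-2.5, 0.3, 5.9]
opening: 0.289
```

```bash
python3 -m inch '[{"delta_pos":[0,0,0.1],"rotation":[0,0,0]},{"delta_pos":[0,0,0],"rotation":[0,0,0]}]'
python3 -m inch '[{"delta_pos":[0,0,0.1],"rotation":[0,0,0]},{"delta_pos":[0,0,0],"rotation":[0,0,0]}]'
python3 -m inch '[{"delta_pos":[0,0,0.1],"rotation":[0,0,0]},{"delta_pos":[0,0,0],"rotation":[0,0,0]}]'
```

```text
time_s: 22.5
eef_pos: [0.655, 0.2453, 0.1243]
eef_rot: [0.0, 0.776, 0.631, 0.001]
wrist_force: [-4.6, 0.2, 10.4]
opening: 0.29
time_s: 22.7
eef_pos: [0.6551, 0.2454, 0.1243]
eef_rot: [0.0, 0.776, 0.631, 0.001]
wrist_force: [-7.7, -0.6, 14.8]
opening: 0.286
time_s: 22.9
eef_pos: [0.6552, 0.2455, 0.1242]
eef_rot: [0.0, 0.776, 0.631, 0.001]
wrist_force: [-8.0, -0.5, 18.0]
opening: 0.289
```

Both sides bottom at the same TCP height (0.1243). I'll lift, back off and check by camera for remaining tilt, including sideways.

```bash
python3 -m inch '[{"delta_pos":[0,0,-1],"rotation":[0,0,0]},{"delta_pos":[0,0,-3],"rotation":[0,0,0]},{"delta_pos":[-3.5,-0.8,-4],"rotation":[0,0,0]},{"delta_pos":[-4.5,-1.1,-1],"rotation":[0,0,0]},{"delta_pos":[-4.5,-1.1,0],"rotation":[0,0,0]},{"delta_pos":[0,0,0],"rotation":[0,0,0]},{"delta_pos":[0,0,0],"rotation":[0,0,0]},{"delta_pos":[0,0,0],"rotation":[0,0,0]}]'
python3 tilt.py p4 .075
python3 - <<'E'
from h import *
S=Cam("side","pics/s10.png");C=Cam("scene","pics/c10.png")
cv2.imwrite("pics/g9.png",np.hstack([cv2.resize(C.img[280:380,410:510][:,:,::-1],(400,400)),cv2.resize(S.img[250:370,30:150][:,:,::-1],(400,400))]))
E
```

```text
time_s: 23.7
eef_pos: [0.6013, 0.1313, 0.2075]
eef_rot: [0.0, 0.776, 0.631, 0.0]
wrist_force: [-0.2, 0.3, -1.0]
opening: 0.287
p4 67 C [0.6334 0.2131 0.0772] tilt 6.29 low az 149.0 rms 0.17
```

View pics/g9.png

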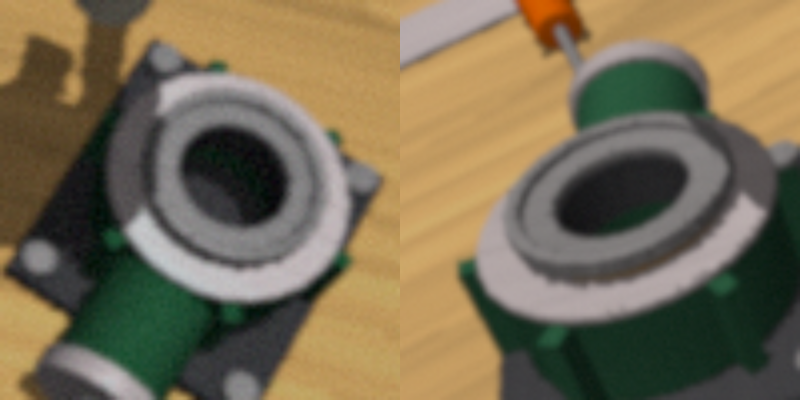

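View pics/t_p4.png

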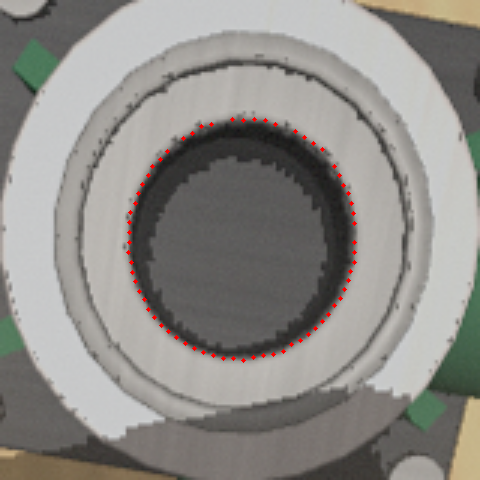

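The wrist fit hints at a leftover sideways tilt (high at about -31°). I'll probe and press there: (0.667,0.193).

```bash
python3 -m inch '[{"delta_pos":[3.6,2.6,0],"rotation":[0,0,0]},{"delta_pos":[3.6,2.6,2],"rotation":[0,0,0]},{"delta_pos":[0,0,3],"rotation":[0,0,0]},{"delta_pos":[0,0,2],"rotation":[0,0,0]},{"delta_pos":[0,0,0.5],"rotation":[0,0,0]},{"delta_pos":[0,0,0],"rotation":[0,0,0]},{"delta_pos":[0,0,0],"rotation":[0,0,0]},{"delta_pos":[0,0,0],"rotation":[0,0,0]}]'
python3 -m inch '[{"delta_pos":[0,0,0.2],"rotation":[0,0,0]},{"delta_pos":[0,0,0],"rotation":[0,0,0]}]'
python3 -m inch '[{"delta_pos":[0,0,0.1],"rotation":[0,0,0]},{"delta_pos":[0,0,0],"rotation":[0,0,0]}]'
python3 -m inch '[{"delta_pos":[0,0,0.1],"rotation":[0,0,0]},{"delta_pos":[0,0,0],"rotation":[0,0,0]}]'
python3 -m inch '[{"delta_pos":[0,0,0.1],"rotation":[0,0,0]},{"delta_pos":[0,0,0],"rotation":[0,0,0]}]'
```

```text
time_s: 24.65
eef_pos: [0.6677, 0.1909, 0.1347]
eef_rot: [0.001, 0.776, 0.631, 0.001]
wrist_force: [0.8, 0.3, -1.3]
opening: 0.29
time_s: 24.85
eef_pos: [0.6667, 0.1907, 0.1312]
eef_rot: [0.0, 0.776, 0.631, 0.0]
wrist_force: [-0.2, 0.3, -1.3]
opening: 0.288
time_s: 25.05
eef_pos: [0.6664, 0.1907, 0.1295]
eef_rot: [-0.0, 0.776, 0.631, -0.0]
wrist_force: [0.3, 0.8, -1.5]
opening: 0.291
time_s: 25.25
eef_pos: [0.6664, 0.1908, 0.1283]
eef_rot: [-0.0, 0.776, 0.631, -0.0]
wrist_force: [0.1, 0.1, -1.3]
opening: 0.289
time_s: 25.45
eef_pos: [0.6664, 0.1908, 0.1272]
eef_rot: [-0.0, 0.776, 0.631, -0.0]
wrist_force: [0.2, -1.0, -1.5]
opening: 0.29
```

```bash
python3 -m inch '[{"delta_pos":[0,0,0.1],"rotation":[0,0,0]},{"delta_pos":[0,0,0],"rotation":[0,0,0]}]'
python3 -m inch '[{"delta_pos":[0,0,0.1],"rotation":[0,0,0]},{"delta_pos":[0,0,0],"rotation":[0,0,0]}]'
python3 -m inch '[{"delta_pos":[0,0,0.1],"rotation":[0,0,0]},{"delta_pos":[0,0,0],"rotation":[0,0,0]}]'
python3 -m inch '[{"delta_pos":[0,0,0.1],"rotation":[0,0,0]},{"delta_pos":[0,0,0],"rotation":[0,0,0]}]'
```

```text
time_s: 25.65
eef_pos: [0.6664, 0.1908, 0.1263]
eef_rot: [-0.0, 0.776, 0.631, -0.0]
wrist_force: [0.3, 0.3, -0.7]
opening: 0.291
time_s: 25.85
eef_pos: [0.6664, 0.1908, 0.1253]
eef_rot: [-0.0, 0.776, 0.631, -0.0]
wrist_force: [-0.5, -0.3, -0.4]
opening: 0.286
time_s: 26.05
eef_pos: [0.6666, 0.1908, 0.1246]
eef_rot: [0.0, 0.776, 0.631, 0.0]
wrist_force: [-0.7, 0.2, -0.5]
opening: 0.288
time_s: 26.25
eef_pos: [0.6667, 0.1908, 0.1244]
eef_rot: [0.0, 0.776, 0.631, 0.0]
wrist_force: [-2.0, 0.2, 4.4]
opening: 0.289
```

```bash
python3 -m inch '[{"delta_pos":[0,0,0.1],"rotation":[0,0,0]},{"delta_pos":[0,0,0.1],"rotation":[0,0,0]},{"delta_pos":[0,0,0],"rotation":[0,0,0]}]'
python3 -m inch '[{"delta_pos":[0,0,0.1],"rotation":[0,0,0]},{"delta_pos":[0,0,0],"rotation":[0,0,0]}]'
```

```text
time_s: 26.55
eef_pos: [0.6669, 0.1909, 0.1243]
eef_rot: [0.0, 0.776, 0.631, 0.0]
wrist_force: [-6.4, -2.0, 14.1]
opening: 0.289
time_s: 26.75
eef_pos: [0.667, 0.1909, 0.1241]
eef_rot: [0.001, 0.776, 0.631, 0.001]
wrist_force: [-8.0, -1.4, 18.1]
opening: 0.29
```

```bash
python3 -m inch '[{"delta_pos":[0,0,-1],"rotation":[0,0,0]},{"delta_pos":[0,0,-3],"rotation":[0,0,0]},{"delta_pos":[1.4,-3.7,0],"rotation":[0,0,0]},{"delta_pos":[1.3,-3.7,0],"rotation":[0,0,0]},{"delta_pos":[0,0,2],"rotation":[0,0,0]},{"delta_pos":[0,0,1.1],"rotation":[0,0,0]},{"delta_pos":[0,0,0],"rotation":[0,0,0]},{"delta_pos":[0,0,0],"rotation":[0,0,0]},{"delta_pos":[0,0,0],"rotation":[0,0,0]}]'
python3 -m inch '[{"delta_pos":[0,0,0.2],"rotation":[0,0,0]},{"delta_pos":[0,0,0],"rotation":[0,0,0]}]'
python3 -m inch '[{"delta_pos":[0,0,0.2],"rotation":[0,0,0]},{"delta_pos":[0,0,0],"rotation":[0,0,0]}]'
python3 -m inch '[{"delta_pos":[0,0,0.1],"rotation":[0,0,0]},{"delta_pos":[0,0,0],"rotation":[0,0,0]}]'
```

```text
time_s: 27.65
eef_pos: [0.6006, 0.2318, 0.1301]
eef_rot: [0.0, 0.776, 0.631, 0.0]
wrist_force: [0.5, 0.3, 0.2]
opening: 0.294
time_s: 27.85
eef_pos: [0.5999, 0.2321, 0.1277]
eef_rot: [0.0, 0.776, 0.631, 0.0]
wrist_force: [-0.6, -0.8, -1.9]
opening: 0.294
time_s: 28.05
eef_pos: [0.5994, 0.2322, 0.1253]
eef_rot: [-0.0, 0.776, 0.631, -0.0]
wrist_force: [-0.9, -0.2, -0.8]
opening: 0.291
time_s: 28.25
eef_pos: [0.5995, 0.2323, 0.1246]
eef_rot: [-0.0, 0.776, 0.631, 0.0]
wrist_force: [-0.6, 0.0, -0.3]
opening: 0.289
```

```bash
python3 -m inch '[{"delta_pos":[0,0,0.1],"rotation":[0,0,0]},{"delta_pos":[0,0,0.1],"rotation":[0,0,0]},{"delta_pos":[0,0,0],"rotation":[0,0,0]}]'
python3 -m inch '[{"delta_pos":[0,0,0.2],"rotation":[0,0,0]},{"delta_pos":[0,0,0],"rotation":[0,0,0]}]'
```

```text
time_s: 28.55
eef_pos: [0.5997, 0.2324, 0.1244]
eef_rot: [0.0, 0.776, 0.631, 0.0]
wrist_force: [-5.3, -1.5, 10.3]
opening: 0.287
time_s: 28.75
eef_pos: [0.5998, 0.2326, 0.1242]
eef_rot: [0.0, 0.776, 0.631, 0.0]
wrist_force: [-9.9, -2.6, 19.7]
opening: 0.292
```

All four sides now bottom at TCP 0.1242–0.1244 with more than 18 N. I'll lift off toward -y and look again.

```bash
python3 -m inch '[{"delta_pos":[0,0,-1],"rotation":[0,0,0]},{"delta_pos":[0,0,-3],"rotation":[0,0,0]},{"delta_pos":[-3.5,0.5,-4],"rotation":[0,0,0]},{"delta_pos":[-4.5,1,-1],"rotation":[0,0,0]},{"delta_pos":[-4.5,1,0],"rotation":[0,0,0]},{"delta_pos":[0,0,0],"rotation":[0,0,0]},{"delta_pos":[0,0,0],"rotation":[0,0,0]},{"delta_pos":[0,0,0],"rotation":[0,0,0]}]'
python3 tilt.py p6 .075
python3 - <<'E'
from h import *
S=Cam("side","pics/s11.png");C=Cam("scene","pics/c11.png");W=Cam("wrist","pics/w11.png")
cv2.imwrite("pics/g10.png",np.hstack([cv2.resize(C.img[280:380,410:510][:,:,::-1],(400,400)),cv2.resize(S.img[250:370,30:150][:,:,::-1],(400,400))]))
E
```

```text
time_s: 29.55
eef_pos: [0.5986, 0.1077, 0.2077]
eef_rot: [-0.0, 0.776, 0.631, 0.0]
wrist_force: [-1.1, 0.4, 0.5]
opening: 0.294
p6 69 C [0.6335 0.2124 0.0774] tilt 8.27 low az -68.0 rms 0.15
```

View pics/g10.png

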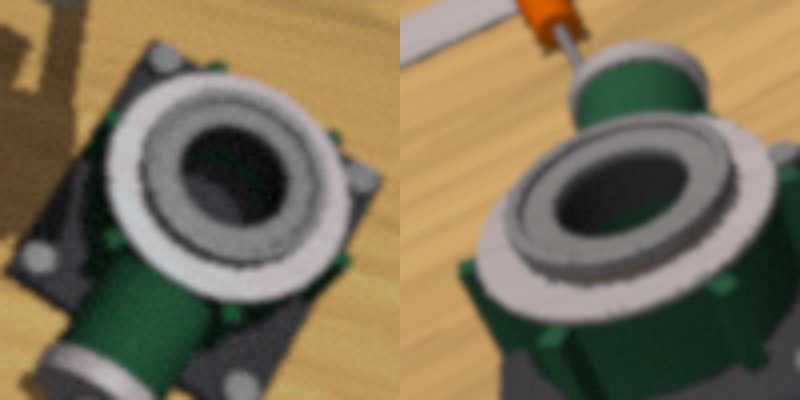

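View pics/w11.png

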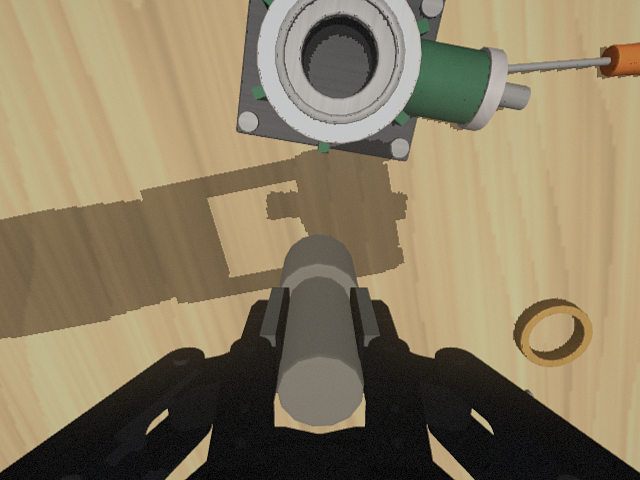

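Single-view tilt from this steep angle is ambiguous (8°, whereas the probes say flat). I'll check with the scene and side pair, which gave a sound answer at the start.

```bash
python3 - <<'E'
from cup import *
np.set_printoptions(precision=4,suppress=True)
S=Cam("scene");D=Cam("side");X=Cam("wrist")
C0=np.array([.634,.213,.075]); pts=[];out=[]
us=S.proj(C0)[0];ud=D.proj(C0)[0];ux=X.proj(C0)[0];print(us,ud,ux)
for c,u,a,b,asp,rot in [(S,us,9,17,(1,1),0),(D,ud,.7,1.3,(21,12.5),-.3),(X,ux,26,44,(1,1),0)]:
    P,e=edge(c.img,u,a,b,asp,rot=rot);pts.append(P);print(len(P),np.round(np.hstack(e),1))
    x,y=int(u[0]),int(u[1]);y0=max(0,y-50)
    im=cv2.resize(c.img[y0:y0+100,x-50:x+50][:,:,::-1],(260,260))
    for p in P: cv2.circle(im,(int((p[0]-x+50.5)*2.6),int((p[1]-y0+.5)*2.6)),1,(0,0,255),-1)
    out.append(im)
cv2.imwrite("pics/e3.png",np.hstack(out))
def fit(ix):
    cs=[S,D,X]
    def res(p):
        n=np.array([p[3],p[4],1.]);n/=np.linalg.norm(n);r=[]
        for i in ix:
            c=cs[i];d=c.ray(pts[i]);Q=c.eye+d*(((p[:3]-c.eye)@n)/(d@n))[:,None];r.append((np.linalg.norm(Q-p[:3],axis=1)-.025)*1000)
        return np.hstack(r)
    s=least_squares(res,[*C0,0,0],loss="soft_l1",x_scale=[.01]*3+[.1]*2).x
    print(ix,s[:3],"tilt",np.degrees(np.arctan(np.hypot(*s[3:]))).round(2),"az",np.degrees(np.arctan2(s[4],s[3])).round(),"rms",np.sqrt(np.mean(res(s)**2)).round(2))
fit([0,1]);fit([0,1,2]);fit([1]);fit([0]);fit([1,2])
E
```

```text
[468.8714 323.0252] [ 94.8791 306.0194] [339.6209  56.1607]
70 [468.1 323.7  23.9  28.4 124.8]
64 [ 95.8 307.5  23.2  42.1  69.2]
70 [339.   55.2  77.4  84.8   6.7]
[0, 1] [0.6343 0.2122 0.0723] tilt 0.85 az -21.0 rms 0.64
[0, 1, 2] [0.634  0.2125 0.0725] tilt 0.96 az -40.0 rms 0.68
[1] [0.6413 0.211  0.0665] tilt 0.99 az -63.0 rms 0.52
[0] [0.6314 0.2138 0.0659] tilt 1.35 az 144.0 rms 0.49
[1, 2] [0.6336 0.2127 0.073 ] tilt 1.87 az -49.0 rms 0.56
```

View pics/e3.png

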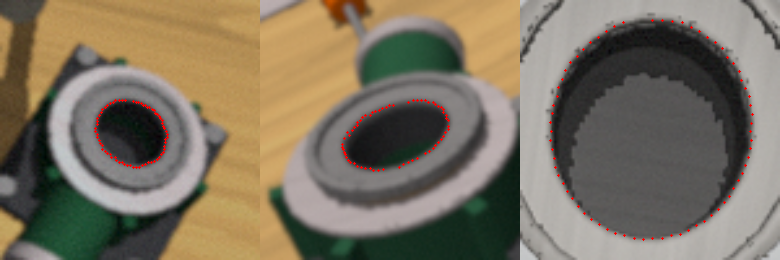

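The scene and side pair give tilt about 0.9° (noise level) and the centre 13 mm lower than at the start, so the cup looks home. A last gentle touch on the -31° side will confirm the final press didn't lift it.

```bash
python3 -m inch '[{"delta_pos":[4.8,2.5,0],"rotation":[0,0,0]},{"delta_pos":[4.7,2.5,2],"rotation":[0,0,0]},{"delta_pos":[0,0,3],"rotation":[0,0,0]},{"delta_pos":[0,0,2],"rotation":[0,0,0]},{"delta_pos":[0,0,0.8],"rotation":[0,0,0]},{"delta_pos":[0,0,0],"rotation":[0,0,0]},{"delta_pos":[0,0,0],"rotation":[0,0,0]},{"delta_pos":[0,0,0],"rotation":[0,0,0]}]'
python3 -m inch '[{"delta_pos":[0,0,0.2],"rotation":[0,0,0]},{"delta_pos":[0,0,0],"rotation":[0,0,0]},{"delta_pos":[0,0,0],"rotation":[0,0,0]}]'
python3 -m inch '[{"delta_pos":[0,0,0.1],"rotation":[0,0,0]},{"delta_pos":[0,0,0],"rotation":[0,0,0]}]'
```

```text
time_s: 30.7
eef_pos: [0.6614, 0.1817, 0.1345]
eef_rot: [0.001, 0.776, 0.631, 0.001]
wrist_force: [0.3, -0.1, -0.8]
opening: 0.289
time_s: 31.0
eef_pos: [0.6604, 0.1817, 0.1308]
eef_rot: [0.0, 0.776, 0.631, 0.0]
wrist_force: [0.0, -0.3, -1.2]
opening: 0.288
time_s: 31.2
eef_pos: [0.6602, 0.1817, 0.1292]
eef_rot: [-0.0, 0.776, 0.631, -0.0]
wrist_force: [0.2, 0.0, -0.8]
opening: 0.286
```

```bash
python3 -m inch '[{"delta_pos":[0,0,0.2],"rotation":[0,0,0]},{"delta_pos":[0,0,0.1],"rotation":[0,0,0]},{"delta_pos":[0,0,0],"rotation":[0,0,0]}]'
python3 -m inch '[{"delta_pos":[0,0,0.1],"rotation":[0,0,0]},{"delta_pos":[0,0,0],"rotation":[0,0,0]}]'
python3 -m inch '[{"delta_pos":[0,0,0.1],"rotation":[0,0,0]},{"delta_pos":[0,0,0],"rotation":[0,0,0]}]'
```

```text
time_s: 31.5
eef_pos: [0.66, 0.1817, 0.126]
eef_rot: [-0.0, 0.776, 0.631, -0.0]
wrist_force: [0.1, -0.2, -1.5]
opening: 0.295
time_s: 31.7
eef_pos: [0.6602, 0.1817, 0.1252]
eef_rot: [-0.0, 0.776, 0.631, -0.0]
wrist_force: [-0.4, -0.1, -1.6]
opening: 0.291
time_s: 31.9
eef_pos: [0.6604, 0.1817, 0.1246]
eef_rot: [0.0, 0.776, 0.631, 0.0]
wrist_force: [-0.2, -1.0, 0.2]
opening: 0.289
```

Light contact again at 0.1246, so the cup is flat all round. Lift and carry the drift back to its original spot.

```bash
python3 -m inch '[{"delta_pos":[0,0,-1],"rotation":[0,0,0]},{"delta_pos":[0,0,-4],"rotation":[0,0,0]},{"delta_pos":[0,0,-4],"rotation":[0,0,0]},{"delta_pos":[-2.5,0,0],"rotation":[0,0,0]},{"delta_pos":[-4.6,0,0],"rotation":[0,0,0]},{"delta_pos":[-4.6,0,0],"rotation":[0,0,0]},{"delta_pos":[-4.6,0,0],"rotation":[0,0,0]},{"delta_pos":[-4.6,0,0],"rotation":[0,0,0]},{"delta_pos":[-4.6,0,0],"rotation":[0,0,0]},{"delta_pos":[-4.6,0,0],"rotation":[0,0,0]}]'
python3 -m inch '[{"delta_pos":[-4.6,0.1,0],"rotation":[0,0,0]},{"delta_pos":[-4.6,0.1,0],"rotation":[0,0,0]},{"delta_pos":[-4.6,0.1,0],"rotation":[0,0,0]},{"delta_pos":[-4.6,0,0],"rotation":[0,0,0]},{"delta_pos":[-4.5,0,0],"rotation":[0,0,0]},{"delta_pos":[-1.2,0,0],"rotation":[0,0,0]},{"delta_pos":[0,0,0],"rotation":[0,0,0]},{"delta_pos":[0,0,0],"rotation":[0,0,0]},{"delta_pos":[0,0,0],"rotation":[0,0,0]},{"delta_pos":[0,0,0],"rotation":[0,0,0]}]'
python3 - <<'E'
from h import *
W=Cam("wrist","pics/d20.png");S=Cam("side","pics/s20.png")
cv2.imwrite("pics/g11.png",np.hstack([cv2.resize(S.img[:,:,::-1],(400,300)),cv2.resize(W.img[:,:,::-1],(400,300))]))
E
```

```text
time_s: 32.9
eef_pos: [0.5986, -0.1147, 0.2155]
eef_rot: [0.001, 0.776, 0.631, 0.0]
wrist_force: [-0.4, -0.3, -1.3]
opening: 0.293
time_s: 33.9
eef_pos: [0.5535, -0.3478, 0.2146]
eef_rot: [-0.0, 0.775, 0.632, 0.0]
wrist_force: [-1.0, 0.8, -1.9]
opening: 0.292
```

View pics/g11.png

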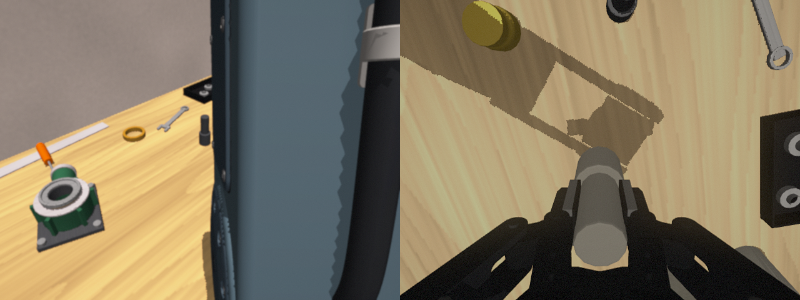

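The drift is held square over its old spot with nothing beneath it. I'll lower it onto the bench, watching for contact.

```bash
python3 -m inch '[{"delta_pos":[0,0,4],"rotation":[0,0,0]},{"delta_pos":[0,0,4],"rotation":[0,0,0]},{"delta_pos":[0,0,4],"rotation":[0,0,0]},{"delta_pos":[0,0,2.5],"rotation":[0,0,0]},{"delta_pos":[0,0,1.3],"rotation":[0,0,0]},{"delta_pos":[0,0,0.5],"rotation":[0,0,0]},{"delta_pos":[0,0,0],"rotation":[0,0,0]},{"delta_pos":[0,0,0],"rotation":[0,0,0]},{"delta_pos":[0,0,0],"rotation":[0,0,0]},{"delta_pos":[0,0,0],"rotation":[0,0,0]}]'
python3 -m inch '[{"delta_pos":[0,0,0.2],"rotation":[0,0,0]},{"delta_pos":[0,0,0],"rotation":[0,0,0]},{"delta_pos":[0,0,0],"rotation":[0,0,0]}]'
python3 -m inch '[{"delta_pos":[0,0,0.2],"rotation":[0,0,0]},{"delta_pos":[0,0,0],"rotation":[0,0,0]},{"delta_pos":[0,0,0],"rotation":[0,0,0]}]'
```

```text
time_s: 35.0
eef_pos: [0.5535, -0.3501, 0.0528]
eef_rot: [0.001, 0.776, 0.631, 0.0]
wrist_force: [0.1, 0.1, -1.1]
opening: 0.289
time_s: 35.3
eef_pos: [0.5528, -0.3495, 0.0493]
eef_rot: [-0.0, 0.776, 0.631, -0.0]
wrist_force: [-0.5, -0.1, -1.6]
opening: 0.287
time_s: 35.6
eef_pos: [0.5527, -0.3494, 0.0472]
eef_rot: [-0.0, 0.776, 0.631, -0.0]
wrist_force: [0.0, -0.3, -0.9]
opening: 0.291
```

```bash
python3 -m inch '[{"delta_pos":[0,0,0.1],"rotation":[0,0,0]},{"delta_pos":[0,0,0.1],"rotation":[0,0,0]},{"delta_pos":[0,0,0],"rotation":[0,0,0]}]'
python3 -m inch '[{"delta_pos":[0,0,0.1],"rotation":[0,0,0]},{"delta_pos":[0,0,0],"rotation":[0,0,0]}]'
```

```text
time_s: 35.9
eef_pos: [0.5528, -0.3494, 0.0452]
eef_rot: [-0.0, 0.776, 0.631, -0.0]
wrist_force: [-0.1, -0.1, -1.3]
opening: 0.29
time_s: 36.1
eef_pos: [0.553, -0.3496, 0.0446]
eef_rot: [0.0, 0.776, 0.631, -0.0]
wrist_force: [0.1, 0.6, 1.2]
opening: 0.29
```

The drift touches the bench. Open fully, wait, then rise straight up.

```bash
python3 -m inch '[{"delta_pos":[0,0,0],"rotation":[0,0,0]},{"delta_pos":[0,0,0],"rotation":[0,0,0]},{"delta_pos":[0,0,0],"rotation":[0,0,0]},{"delta_pos":[0,0,0],"rotation":[0,0,0]},{"delta_pos":[0,0,0],"rotation":[0,0,0]},{"delta_pos":[0,0,0],"rotation":[0,0,0]},{"delta_pos":[0,0,0],"rotation":[0,0,0]},{"delta_pos":[0,0,0],"rotation":[0,0,0]}]' 8.5
python3 -m inch '[{"delta_pos":[0,0,-1],"rotation":[0,0,0]},{"delta_pos":[0,0,-3],"rotation":[0,0,0]},{"delta_pos":[0,0,-4],"rotation":[0,0,0]},{"delta_pos":[0,0,-4.5],"rotation":[0,0,0]},{"delta_pos":[0,0,-4.5],"rotation":[0,0,0]},{"delta_pos":[0,0,-4.5],"rotation":[0,0,0]},{"delta_pos":[2,0,0],"rotation":[0,0,0]},{"delta_pos":[4,0,0],"rotation":[0,0,0]},{"delta_pos":[4.5,0,0],"rotation":[0,0,0]},{"delta_pos":[4.5,0,0],"rotation":[0,0,0]}]'
python3 -m inch '[{"delta_pos":[0,0,0],"rotation":[0,0,0]},{"delta_pos":[0,0,0],"rotation":[0,0,0]},{"delta_pos":[0,0,0],"rotation":[0,0,0]}]'
python3 - <<'E'
from h import *
C=Cam("scene","pics/c21.png");S=Cam("side","pics/s21.png")
cv2.imwrite("pics/g12.png",np.hstack([cv2.resize(C.img[:,:,::-1],(400,300)),cv2.resize(S.img[:,:,::-1],(400,300))]))
E
```

```text
time_s: 36.9
eef_pos: [0.5529, -0.3495, 0.0444]
eef_rot: [-0.0, 0.776, 0.631, -0.0]
wrist_force: [0.1, 0.2, -0.1]
opening: 0.995
time_s: 37.9
eef_pos: [0.5833, -0.2011, 0.2598]
eef_rot: [0.0, 0.776, 0.631, 0.0]
wrist_force: [0.0, 0.2, -0.4]
opening: 0.994
time_s: 38.2
eef_pos: [0.5833, -0.2034, 0.2596]
eef_rot: [0.0, 0.776, 0.631, -0.0]
wrist_force: [0.6, 0.4, 0.8]
opening: 0.996
```

View pics/g12.png

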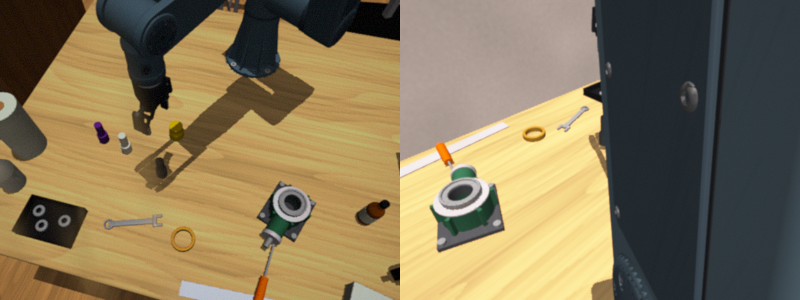

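The scene view shows the white drift upright at (125,143), steel (161,168) and purple (102,132) untouched, and the cup seated evenly. Handing in.

```bash
python3 -c "
from bench import hand_in;print(hand_in())"
```

```text
the job is handed in; nothing more can be done
None
```

The bearing cup is pressed home on the shim, and the white nylon drift is back upright where it stood. I handed in at about 38 s of the 58 s limit.

**Pressing:** I pressed the high side first (about -130° azimuth), then the opposite side, then each again until it met the shim. Two more presses across that line took out the last sideways lean. By drift height and force, the tilt stayed around 4–5° or less throughout; one rough single-camera reading taken while pressing showed 7.6°.

**Last checks:**
- **Four sides:** all four stopped at the same tool height, 0.1241–0.1244 m. Three took at least 18 N there; the first (-120°) side took about 14 N. A light touch afterwards at -49° met the rim at 0.1246 m, so the last press had not lifted that side.
- **Two cameras:** the cup centre sank about 13 mm, and the remaining tilt reads about 0.9°, roughly what those cameras can resolve.
- **Disagreement:** single wrist-camera tilt readings late on gave 6–8° in contradictory directions. I set them aside because that near-overhead view was already unreliable on its own at the start.
- **Final picture:** the white drift stands clear of the housing. The steel drift and purple look-alike appear where they were at the start.

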